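# Clamp the punch block with the fold-out crank

### The arm

A 7-joint arm with a two-finger parallel gripper is mounted at the origin on the work surface. World frame = base frame: x ahead of the robot, y to its left, z up, the work surface at z = 0. Lengths are in m, angles in rad, forces in N, time in s.
With the tool pointing down it reaches from about 0.425 to 0.925 m from the base axis. Payload 6.8 kg.
Tool frame: the origin (TCP) lies at the very end of the fingers, on their centre line; the grasp point (between the pads) lies 19 mm behind it; z points along the fingers, y is the direction in which the jaws open and shut (so a half turn about z gives the same grasp; the last joint's range is limited). The gripper opens to 85 mm and grips with 20 to 120 N. Pads are 22 mm wide; open, the fingers measure 114 mm over their backs; the gripper's body (76 mm by 85 mm) begins 54 mm behind the grasp point. The pads swing forward as they close: fully open they stand 13 mm farther back than shut.
Start: joints at [1.122, 0.477, 0.022, 1.555, -0.011, 1.109, -0.083], TCP at [0.226, -0.636, 0.231] pointing down, gripper open.
Joint ranges: [-2.96, 2.96], [-0.34, 2.1], [-1.41, 1.46], [0.24, 2.44], [-1.37, 4.51], [0.17, 1.92], [-2.96, 2.96]. Speed limits (rad/s): [2.39, 2.39, 3.14, 3.14, 3.14, 3.14, 3.14].

### API

Orientations are given as a rotation vector (axis times angle).
In Python, from bench import monitor, viewer, job gives the robot as it stands. The module is installed in compiled form; this text tells all that it offers.
- The arm moves only by the tool drive_tool, never from a script. Its argument "commands" is a list of rows, each an object with "linear": the shift along the tool's x, y, z in m, a list of three; "dr": the turn, a rotation vector about the tool's x, y, z in degrees, a list of three; "jaw": the closure, from 0 (fully open) to 1 (shut). A call has 1 to 8 rows; each row shifts and turns the pose as measured when the row begins, along the tool's axes as they then stand; what a row does not reach is not made up. A row lasts 1/8 s, in which the tool goes at most 62.5 mm and 10.7 degrees, less where a joint would pass 70% of its speed; a pose out of reach is approached as far as the arm can. A call is refused whole if a number of a shift passes 0.0625 or a number of a turn 10.7, either way. A call with a gripper value outside its range is refused whole. The fingers move at their own pace and stop on an object; "force" is the grip in N (left out, the last holds). Time passes only in rows, so rows that do not move let the fingers close. It gives the time, the measured TCP pose, the force and the opening at its end, in the units of the state.
- monitor.get_obs(): the state, without advancing time (a new reading comes with each control period).
- viewer.grab_frame(name): name is "scene" or "top" or "wrist"; returns the picture (420x560x3 uint8, red, green, blue); there is no depth.
- viewer.calibration(name): a dict with "K" (3x3 intrinsics, pixels), "k1" (the pictures are not rectified: a ray, as slopes to the right and down, at radius r is drawn at 1 + k1 r^2 times it, then the intrinsics apply), "R" (3x3) and "t" (3): a world point X has camera coordinates R X + t. Camera axes: x right, y down, z forward; pixel columns grow to the right and rows downward; lengths in m; the calibration is good to about 2 mm. A picture is of the moment at which its call begins: read the wrist's pose just before it. calibration takes no time and is no camera call; for the wrist camera it gives the pose at the moment of the call.
- job.hand_in(): hands the job in, once; it reports no verdict.
The state is a dict: "clock": time; "joints": joint angles; "qvel": joint speeds; "tau": joint torques, N m; "tcp_pos": TCP position; "orientation": TCP orientation; "contact_force": force on the tool from outside, world axes, zero at the start; "moment": the same for the moment, N m; "grip_width": finger opening in m.
Only numpy, scipy, OpenCV 4.12 (cv2) and the standard library are available. Lean on these libraries where they do the work, as an engineer would, in place of code of your own. Each camera call takes 0.05 s, during which the arm holds its last target.

### The job

Swing the clamp's folded crank handle up until it stands upright, then use it to crank clockwise (seen from above) until the jaw has pushed the wooden punch block against the stop and holds it firmly, at about 30 N and never above 45 N. Then fold the handle fully back down over the crank, leaving the block clamped, and let go; do not disturb the other things around.

Things in the scene. Friction and masses are not known exactly. Their poses are not given: they have to be found in the camera images.
- clamp: the fixed clamp: grey gear housing 100 x 100 mm, flat top 97 mm up, on a steel bed 170 mm wide, 12 mm thick. Origin under the housing's middle, on the crank axis; y points along the bed from housing to stop, z up. The stop, a steel plate 76 mm wide, 44 high across the bed beyond the block, was set by eye: its face is 205 to 225 mm from the crank axis, and is not measured.
- hub (a point): point on the crank's vertical axis, 123 mm above the table, level with the top of its flat steel arm (16 mm wide), which sweeps a level circle. Steady drag 0.62 N m, about 8 N at the handle 77 mm out; the crank stays where it is left. Clockwise from above moves the jaw to the block, 13 mm per radian; 0.4 to 1 turn is needed.
- hinge (a point): the level pin on which the handle folds, at the arm's outer end between two lugs (25 mm wide over both, top 152 mm above the table): 77 mm from the crank axis, 144 mm above the table. Its frame turns with the crank: x points from the pin to the crank axis, y along the pin, z up.
- ball (a point): centre of the 24 mm ball at the free end of the black folding handle, 58 mm from the pin (shank 16 mm thick). Folded, the handle lies level, pointing inward: ball 144 mm above the table, 19 mm from the crank axis, 21 mm above the arm. Upright: straight over the pin, 202 mm up. Handle and ball spin freely about the handle's length, so a grip of fixed direction can carry them round.
- handle (a joint): fold angle of the handle about its pin, rad: 0 folded flat inward over the arm (end stop), 1.57 upright, 1.60 outer end stop. A stiff hinge: it stays where left and takes about 1 to 1.5 N at the ball to move. It starts between 0 and 0.25.
- pad: pressure pad of the jaw, 60 mm wide, 38 high; origin low in the middle of its pressing face; y points to the block, x across the bed. On a stiff spring (12 N/mm, 6 mm): with the block on the stop, 0.1 rad of crank adds up to 16 N, and 10 N of clamping adds 1.7 N to the steady push at the handle: 5 N more than running free (8 to 10 N) at 30 N clamping, 7.6 N more at 45 N.
- block: wooden block, 72 mm across the bed, 60 mm along it, 40 mm high, with 12 dark steel punches standing 26 mm out of its top; 0.3 to 0.6 kg, loose on the bed between pad and stop; origin under its middle. Pushing it along the bed takes 2 to 6 N, felt at the handle as about 1 N more.
- punch: loose square steel punch, 10 x 66 x 10 mm, lying on the bed beside the wooden block; origin under its middle. Not part of the job.
- tin: round steel tin, 52 mm across, 55 mm high, on the table close to the clamp; origin under its middle. Not part of the job.
- rack: spare light wooden rack of steel punches, 100 x 120 x 60 mm, on the table; origin under its middle. Not part of the job.
- ink: white plastic bottle, 44 mm across, 100 mm high; origin under its middle. Not part of the job.
- hammer: hammer lying on the table; origin under it. Not part of the job.
- case: clear plastic case, 62 x 132 x 41 mm; origin under its middle. Not part of the job.
Things that resemble listed ones, but are neither listed nor needed, are in the scene too. What is meant by the block is not green or red, and is the smaller of those in its own colour.

How it is judged:
On the way, in this order (a step that is already met when the one before it is completed fails the run):
1. the handle is swung out upright (fold angle over 1.3 rad) (value of joint handle above 1.3 rad), for 0.2 s.
2. with the handle still out (over 1.0 rad), the pad presses the block with 15 to 45 N (contact force between pad and block between 15 and 45 N and value of joint handle above 1 rad), for 0.3 s.
At the end, for the whole second after the job is handed in: The pad presses the block with 15 to 45 N, the block stands flat on the bed (within 0.08 rad), at rest and centred on the pad within 15 mm; the handle is folded down to less than 0.12 rad (contact force between pad and block between 15 and 45 N and x of block in the frame of pad between -0.015 and 0.015 m and angle between block's own z axis and vertical below 0.08 rad and value of joint handle below 0.12 rad and linear speed of block below 0.005 m/s); the robot touches nothing.
It fails at once if the block is overtightened (more than 45 N) (contact force between pad and block above 45 N).
It fails at once if another thing is disturbed (moved over 30 mm) (distance of any of punch, tin, rack, ink, hammer, case from where it was at the start of the episode above 0.03 m).
It also fails if it takes over 72 s, if anything falls off the work surface, if the arm or the gripper's body presses on something with over 40 N, if the wrist force passes 120 N, or if a joint passes its speed limit or range.

## Working session

There is one attempt and no reset: what is moved stays moved. The work goes in short steps, Python scripts to look and compute and a tool call to move; the robot and the scene stay as the last step left them, time stands still between calls to the robot, and variables do not carry over. Pictures are saved under pics/ and viewed, and the job is handed in when it is done.

Besides the shell and the picture viewer there is one more tool, called after "Request:" as name(argument=value, ...) on one line, values as JSON. drive_tool: Moves the arm, as the interface text tells. Its arguments: {"type":"object","properties":{"commands":{"type":"array"},"force":{"type":"number"}},"required":["commands"]}

```bash
mkdir -p pics; ls; python3 - <<'E'
from bench import monitor, viewer, job
import cv2
print(monitor.get_obs())
for n in ["scene","top","wrist"]:
    c=viewer.calibration(n);print(n,c)
    im=viewer.grab_frame(n);cv2.imwrite(f"pics/{n}0.png",im[:,:,::-1])
E
```

```text
pics
{'clock': 0.0, 'joints': array([ 1.12191389,  0.47783603,  0.02232566,  1.55643266, -0.01151555,
        1.10929042, -0.08308724]), 'qvel': array([ 0.00019124, -0.00042016,  0.00081926, -0.00037329, -0.00019973,
       -0.00158281,  0.00058225]), 'tau': array([-7.55048713e-04, -5.96441710e+01,  1.60736818e+00, -2.81190115e+01,
        1.24478806e-02,  9.47217224e-03,  1.21485149e-05]), 'tcp_pos': array([ 0.22540624, -0.63563423,  0.23030927]), 'orientation': array([-3.09432436e+00, -5.32472108e-01,  6.70066209e-04]), 'contact_force': array([0.0202147 , 0.26152616, 0.15313446]), 'moment': array([0.01073482, 0.00767289, 0.01875468]), 'grip_width': 0.08534048849384039}
scene {'K': array([[493.60572835,   0.        , 282.62769335],
       [  0.        , 493.60572835, 207.26985709],
       [  0.        ,   0.        ,   1.        ]]), 'k1': -0.05812877323884065, 'R': array([[ 0.57892906,  0.81537019, -0.0035493 ],
       [ 0.62086468, -0.44363963, -0.6463056 ],
       [-0.52855293,  0.37196146, -0.76307042]]), 't': array([-0.27778905, -0.24112891,  1.59195325])}
top {'K': array([[519.51522009,   0.        , 283.70599688],
       [  0.        , 519.51522009, 213.72003902],
       [  0.        ,   0.        ,   1.        ]]), 'k1': -0.13211542461971978, 'R': array([[-0.01241762, -0.9999114 ,  0.0047947 ],
       [-0.98667364,  0.01147494, -0.16230668],
       [ 0.16223729, -0.00674627, -0.98672871]]), 't': array([-0.00280666,  0.5257064 ,  1.52264614])}
wrist {'K': array([[322.19878994,   0.        , 272.49821383],
       [  0.        , 322.19878994, 204.51515805],
       [  0.        ,   0.        ,   1.        ]]), 'k1': 0.01428620648089889, 'R': array([[ 0.33555065, -0.9420188 , -0.00251637],
       [-0.89251525, -0.3187696 ,  0.319065  ],
       [-0.30136737, -0.10481657, -0.9477295 ]]), 't': array([-0.67334973, -0.04288315,  0.37918492])}
```

View pics/scene0.png

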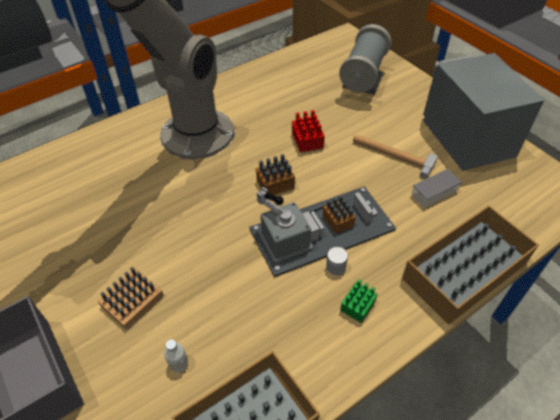

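View pics/top0.png

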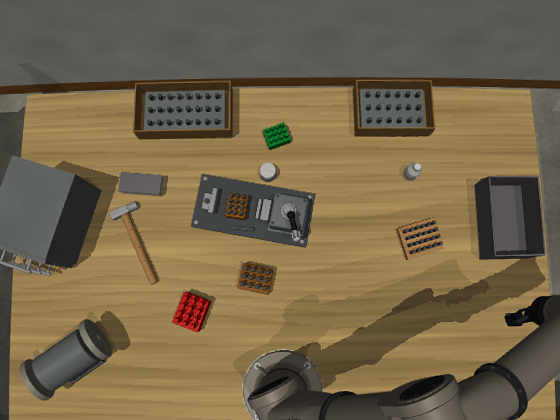

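View pics/wrist0.png

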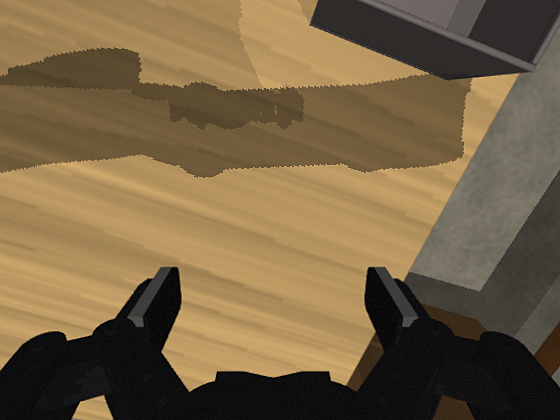

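The scene shows the clamp at top-view (255,210). Candidates for the block are the small brown one on the bed at (237,206), a larger brown one on the table at (257,277), the red one at (192,311), the green one at (277,135), and the rack at (420,238). The description fits the brown one on the bed, so I'll check it in close crops.

```bash
python3 - <<'E'
import cv2
a=cv2.imread("pics/top0.png")[165:255,185:325]
cv2.imwrite("pics/topc.png",cv2.resize(a,None,fx=5.6,fy=5.6,interpolation=cv2.INTER_CUBIC))
a=cv2.imread("pics/scene0.png")[180:275,245:400]
cv2.imwrite("pics/scenec.png",cv2.resize(a,None,fx=5,fy=5,interpolation=cv2.INTER_CUBIC))
E
```

```text
(no output)
```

View pics/topc.png

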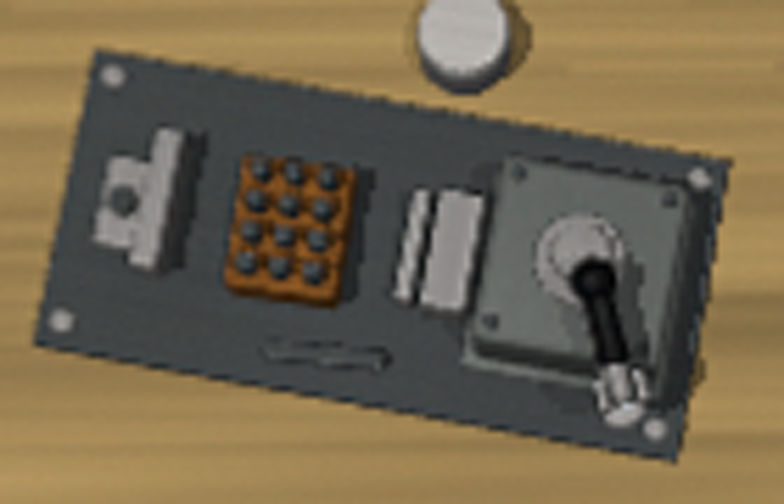

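View pics/scenec.png

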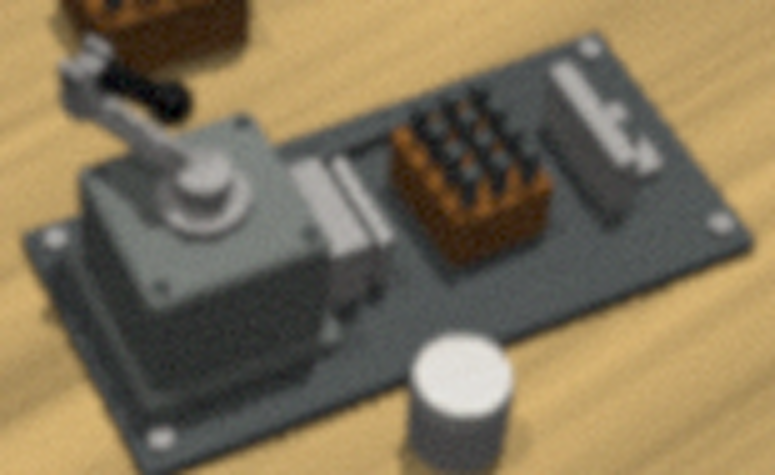

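The close crop confirms the choice: a brown block with 12 dark punches sits on the bed between the pad and the stop, and it is the smaller brown one. Next I'll measure.

```bash
cat > h.py <<'E'
import numpy as np, cv2
from scipy.spatial.transform import Rotation as Ro
def dist(c): return np.array([c['k1'],0,0,0,0.])
def proj(c,X):
    X=np.atleast_2d(np.asarray(X,float))
    p,_=cv2.projectPoints(X.reshape(-1,1,3),cv2.Rodrigues(c['R'])[0],c['t'],c['K'],dist(c));return p.reshape(-1,2)
def ray(c,uv):
    p=cv2.undistortPoints(np.array(uv,float).reshape(-1,1,2),c['K'],dist(c)).reshape(-1,2)
    d=np.c_[p,np.ones(len(p))]@c['R'];o=-c['R'].T@c['t'];return o,d
def atz(c,uv,z):
    o,d=ray(c,uv);return o+d*((z-o[2])/d[:,2:])
E
python3 - <<'E'
from h import *
from bench import viewer
ct=viewer.calibration("top");cs=viewer.calibration("scene")
T=lambda L:[(185+a/5.6,165+b/5.6) for a,b in L]
S=lambda L:[(245+a/5,180+b/5) for a,b in L]
np.set_printoptions(precision=4,suppress=True)
print("bed top",atz(ct,T([(97,50),(733,158),(678,462),(33,345)]),.012))
print("bed scene",atz(cs,S([(595,33),(752,242),(145,470),(27,238)]),.012))
print("hous top",atz(ct,T([(508,156),(694,190),(655,378),(468,345)]),.097))
print("hous scene",atz(cs,S([(232,112),(333,255),(155,306),(82,180)]),.097))
print("ball",atz(ct,T([(595,275)]),.144),atz(cs,S([(172,100)]),.144))
print("lug",atz(ct,T([(622,380)]),.150),atz(cs,S([(85,70)]),.148))
print("hub",atz(ct,T([(580,255)]),.115),atz(cs,S([(205,180)]),.123))
print("tin",atz(ct,T([(465,35)]),.055),atz(cs,S([(463,377)]),.055))
print("stop face",atz(ct,T([(185,132),(157,270)]),.056))
print("pad",atz(ct,T([(420,190),(400,300)]),.05))
print("block",atz(ct,T([(244,155),(355,170),(340,300),(228,285)]),.052))
E
```

```text
bed top [[ 0.6596  0.2433  0.012 ]
 [ 0.5939 -0.1098  0.012 ]
 [ 0.4257 -0.0761  0.012 ]
 [ 0.4939  0.2763  0.012 ]]
bed scene [[ 0.5002  0.2732  0.012 ]
 [ 0.6642  0.2406  0.012 ]
 [ 0.5928 -0.1066  0.012 ]
 [ 0.4355 -0.0746  0.012 ]]
hous top [[ 0.5789  0.0139  0.097 ]
 [ 0.5597 -0.083   0.097 ]
 [ 0.4611 -0.0609  0.097 ]
 [ 0.4794  0.0355  0.097 ]]
hous scene [[ 0.4861  0.0237  0.097 ]
 [ 0.5898  0.0095  0.097 ]
 [ 0.5645 -0.0793  0.097 ]
 [ 0.4788 -0.0643  0.097 ]]
ball [[ 0.5077 -0.0297  0.144 ]] [[ 0.4952 -0.02    0.144 ]]
lug [[ 0.4535 -0.0422  0.15  ]] [[ 0.4569 -0.0457  0.148 ]]
hub [[ 0.5229 -0.0227  0.115 ]] [[ 0.532  -0.0264  0.123 ]]
tin [[0.6548 0.0369 0.055 ]] [[0.6625 0.0365 0.055 ]]
stop face [[0.6027 0.1882 0.056 ]
 [0.5275 0.2025 0.056 ]]
pad [[0.5705 0.0618 0.05  ]
 [0.5107 0.0728 0.05  ]]
block [[0.5905 0.1566 0.052 ]
 [0.5815 0.0967 0.052 ]
 [0.5108 0.1048 0.052 ]
 [0.5196 0.1648 0.052 ]]
```

```bash
cat >> h.py <<'E'
from bench import monitor, viewer, job
np.set_printoptions(precision=4,suppress=True)
def st():
    o=monitor.get_obs();return o,Ro.from_rotvec(o['orientation']).as_matrix()
def go(target,jawdir=None):
    """tool-frame shift/turn to world TCP target, tool down, tool y along jawdir (xy)"""
    o,R=st();d=R.T@(np.array(target)-o['tcp_pos'])
    print("t",o['clock'],"tcp",o['tcp_pos'],"shift(tool)",d,"F",o['contact_force'],"w",o['grip_width'])
    if jawdir is not None:
        y=np.array([*jawdir,0.]);y/=np.linalg.norm(y)
        if y@R[:,1]<0:y=-y
        z=np.array([0,0,-1.]);Rt=np.c_[np.cross(y,z),y,z]
        print("turn deg",np.degrees(Ro.from_matrix(R.T@Rt).as_rotvec()))
    return d
E
python3 - <<'E'
from h import *
o,R=st();c=viewer.calibration("wrist");cc=-c['R'].T@c['t']
print("cam in tool",R.T@(cc-o['tcp_pos']),"R cam in tool",R.T@c['R'].T)
print(R)
go([.45,-.05,.30],(.259,-.966))
E
```

```text
cam in tool [ 0.0813 -0.0005 -0.141 ] R cam in tool [[ 0.0014 -0.9478 -0.319 ]
 [ 1.      0.0016 -0.0003]
 [ 0.0008 -0.3189  0.9478]]
[[ 0.9425  0.3342 -0.0006]
 [ 0.3342 -0.9425  0.0013]
 [-0.0001 -0.0014 -1.    ]]
t 0.15 tcp [ 0.2255 -0.6357  0.2305] shift(tool) [ 0.4074 -0.4771 -0.0688] F [-0.5415 -0.2858  0.4021] w 0.08520102890090428
turn deg [-0.0825  0.0093  4.5176]
```

Request:
drive_tool(commands=[{"linear": [0.01, -0.02, -0.02], "dr": [0, 0, 0], "jaw": 0}, {"linear": [0.04, -0.043, -0.02], "dr": [0, 0, 0], "jaw": 0}, {"linear": [0.04, -0.043, -0.015], "dr": [0, 0, 0], "jaw": 0}, {"linear": [0.04, -0.043, -0.005], "dr": [0, 0, 0], "jaw": 0}, {"linear": [0.04, -0.043, 0], "dr": [0, 0, 0], "jaw": 0}, {"linear": [0.04, -0.043, 0], "dr": [0, 0, 0], "jaw": 0}, {"linear": [0.04, -0.043, 0], "dr": [0, 0, 0], "jaw": 0}, {"linear": [0.04, -0.043, 0], "dr": [0, 0, 0], "jaw": 0}])

```text
clock: 1.15
tcp_pos: [0.3939, -0.228, 0.2907]
orientation: [-3.097, -0.519, 0.003]
contact_force: [0.9, -0.4, -0.2]
grip_width: 0.0856
```

```bash
python3 -c "
from h import *
go([.43,-.05,.30],(.259,-.966))"
```

```text
t 1.15 tcp [ 0.3939 -0.228   0.2907] shift(tool) [ 0.0922 -0.1565 -0.0091] F [ 0.9479 -0.3806 -0.1727] w 0.08562384598385842
turn deg [-0.1157  0.079   4.0262]
```

Request:
drive_tool(commands=[{"linear": [0.027, -0.045, -0.003], "dr": [0, 0, 2], "jaw": 0}, {"linear": [0.027, -0.045, -0.003], "dr": [0, 0, 2], "jaw": 0}, {"linear": [0.025, -0.042, -0.003], "dr": [0, 0, 0], "jaw": 0}, {"linear": [0.013, -0.023, 0], "dr": [0, 0, 0], "jaw": 0}, {"linear": [0, 0, 0], "dr": [0, 0, 0], "jaw": 0}])

```text
clock: 1.78
tcp_pos: [0.4383, -0.0422, 0.3002]
orientation: [-3.111, -0.422, 0.001]
contact_force: [0.4, -0.8, -0.2]
grip_width: 0.0857
```

```bash
python3 -c "
from h import *
go([.43,-.05,.30],(.259,-.966))
import pickle
c=viewer.calibration('wrist');im=viewer.grab_frame('wrist')
pickle.dump(c,open('w1.pkl','wb'));cv2.imwrite('pics/w1.png',im[:,:,::-1])
"
```

```text
t 1.775 tcp [ 0.4383 -0.0422  0.3002] shift(tool) [-0.0101  0.0053  0.0002] F [ 0.4034 -0.7903 -0.1967] w 0.08574921827699383
turn deg [-0.107   0.0239  0.4217]
```

View pics/w1.png

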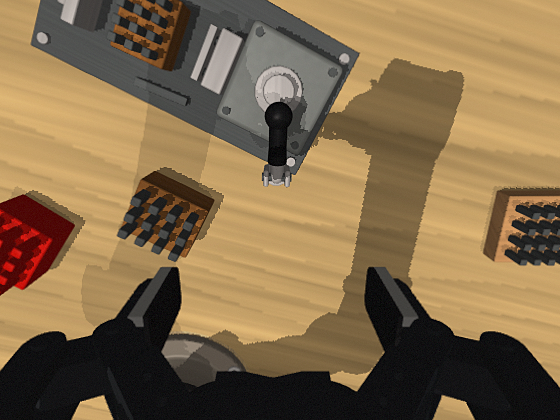

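```bash
python3 -c "
import cv2
a=cv2.imread('pics/w1.png')[5:200,180:370]
cv2.imwrite('pics/w1c.png',cv2.resize(a,None,fx=3,fy=3,interpolation=cv2.INTER_CUBIC))"
```

```text
(no output)
```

View pics/w1c.png

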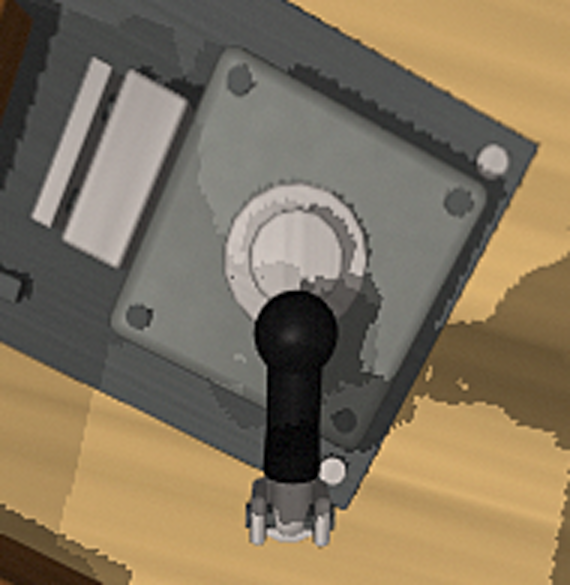

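```bash
python3 -c "
from h import *
import pickle
c=pickle.load(open('w1.pkl','rb'))
W=lambda L:[(180+a/3,5+b/3) for a,b in L]
b=atz(c,W([(240,80),(459,202),(343,420),(140,317)]),.097);print(b,b.mean(0))
hub=b.mean(0)[:2]
for z in(.144,.15,.158):
  p=atz(c,W([(295,332)]),z)[0];print('ball',z,p,np.linalg.norm(p[:2]-hub))
p=atz(c,W([(289,510)]),.150)[0];print('lug',p,p[:2]-hub,np.linalg.norm(p[:2]-hub))
print('capt',atz(c,W([(295,250)]),.125))
pd=atz(c,W([(100,60),(40,222)]),.05);print('pad',pd)
"
```

```text
[[ 0.5686  0.0074  0.097 ]
 [ 0.5533 -0.0712  0.097 ]
 [ 0.475  -0.055   0.097 ]
 [ 0.4899  0.022   0.097 ]] [ 0.5217 -0.0242  0.097 ]
ball 0.144 [ 0.5017 -0.0291  0.144 ] 0.020614924157150435
ball 0.15 [ 0.502  -0.0289  0.15  ] 0.020280290413931975
ball 0.158 [ 0.5024 -0.0286  0.158 ] 0.01983491129204804
lug [ 0.4506 -0.0415  0.15  ] [-0.0711 -0.0173] 0.07321291572666225
capt [[ 0.5241 -0.023   0.125 ]]
pad [[0.5684 0.0611 0.05  ]
 [0.5095 0.0716 0.05  ]]
```

```bash
python3 -c "
from h import *
go([.502,-.029,.136],(.238,-.971))"
```

```text
t 1.825 tcp [ 0.438  -0.0435  0.3001] shift(tool) [0.0656 0.0032 0.1641] F [ 0.2001 -0.3607 -0.0211] w 0.08538675222284653
turn deg [-0.0874  0.0473  1.5497]
```

Request:
drive_tool(commands=[{"linear": [0.03, 0.0015, 0.02], "dr": [0, 0, 1.5], "jaw": 0}, {"linear": [0.03, 0.0015, 0.03], "dr": [0, 0, 0], "jaw": 0}, {"linear": [0.005, 0, 0.03], "dr": [0, 0, 0], "jaw": 0}, {"linear": [0, 0, 0.03], "dr": [0, 0, 0], "jaw": 0}, {"linear": [0, 0, 0], "dr": [0, 0, 0], "jaw": 0}])

```text
clock: 2.45
tcp_pos: [0.5027, -0.0397, 0.1867]
orientation: [3.118, 0.357, -0.003]
contact_force: [-0.8, -0.3, 0.7]
grip_width: 0.0857
```

```bash
python3 -c "
from h import *
go([.502,-.029,.136],(.238,-.971))
import pickle
c=viewer.calibration('wrist');im=viewer.grab_frame('wrist')
pickle.dump(c,open('w2.pkl','wb'));cv2.imwrite('pics/w2.png',im[:,:,::-1])
print(proj(c,[[.502,-.029,.15],[.522,-.024,.123],[.447,-.0423,.144]]))"
```

```text
t 2.45 tcp [ 0.5027 -0.0397  0.1867] shift(tool) [ 0.0019 -0.0107  0.0507] F [-0.8031 -0.2884  0.7078] w 0.0857130391959712
turn deg [ 0.1515  0.1439 -0.7179]
[[255.5306 235.3959]
 [256.4748 189.901 ]
 [258.0284 308.6731]]
```

View pics/w2.png

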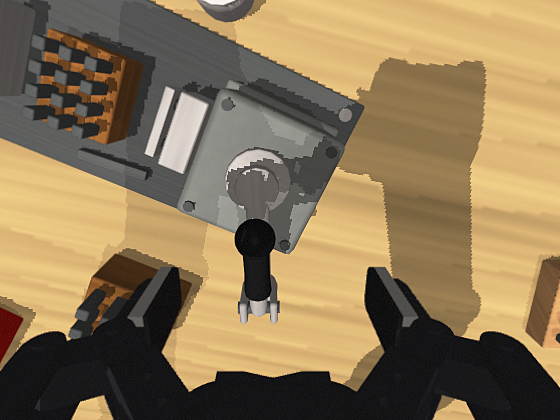

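Request:
drive_tool(commands=[{"linear": [0.001, -0.0055, 0.012], "dr": [0, 0, -0.7], "jaw": 0}, {"linear": [0.001, -0.005, 0.014], "dr": [0, 0, 0], "jaw": 0}, {"linear": [0, 0, 0.014], "dr": [0, 0, 0], "jaw": 0}, {"linear": [0, 0, 0.009], "dr": [0, 0, 0], "jaw": 0.2}, {"linear": [0, 0, 0], "dr": [0, 0, 0], "jaw": 0.3}])

```text
clock: 3.12
tcp_pos: [0.5049, -0.0294, 0.1386]
orientation: [3.114, 0.375, 0.008]
contact_force: [0.7, 0.1, -0.2]
grip_width: 0.0595
```

```bash
python3 -c "
from h import *
go([.502,-.029,.136],(.238,-.971))
import pickle
c=viewer.calibration('wrist');im=viewer.grab_frame('wrist')
pickle.dump(c,open('w3.pkl','wb'));cv2.imwrite('pics/w3.png',im[:,:,::-1])
c1=pickle.load(open('w1.pkl','rb'));c2=pickle.load(open('w2.pkl','rb'))
A=[];B=[]
for c,uv in((c1,(278.3,115.7)),(c2,(255,239))):
  o,d=ray(c,[uv]);d=d[0]/np.linalg.norm(d[0]);P=np.eye(3)-np.outer(d,d);A.append(P);B.append(P@o)
print('ball tri',np.linalg.lstsq(np.vstack(A),np.hstack(B),rcond=None)[0])
"
```

```text
t 3.125 tcp [ 0.5049 -0.0294  0.1386] shift(tool) [-0.0027 -0.0011  0.0026] F [ 0.6835  0.0525 -0.2341] w 0.05953234327533101
turn deg [ 0.316  -0.2422 -0.0466]
ball tri [ 0.5022 -0.0288  0.1556]
```

View pics/w3.png

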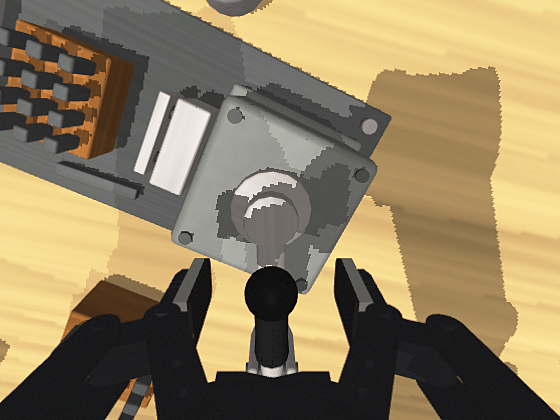

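Request:
drive_tool(commands=[{"linear": [-0.0025, -0.001, 0], "dr": [0, 0, 0], "jaw": 0.6}, {"linear": [0, 0, 0], "dr": [0, 0, 0], "jaw": 1}, {"linear": [0, 0, 0], "dr": [0, 0, 0], "jaw": 1}, {"linear": [0, 0, 0], "dr": [0, 0, 0], "jaw": 1}, {"linear": [0, 0, 0], "dr": [0, 0, 0], "jaw": 1}], force=45)

```text
clock: 3.8
tcp_pos: [0.5028, -0.0291, 0.1398]
orientation: [3.114, 0.374, 0.011]
contact_force: [0.5, 0.5, -1.5]
grip_width: 0.0211
```

```bash
python3 -c "
from h import *
go([.502,-.029,.138],(.238,-.971))"
```

```text
t 3.8 tcp [ 0.5028 -0.0291  0.1398] shift(tool) [-0.0007 -0.0003  0.0018] F [ 0.5432  0.5047 -1.4755] w 0.021123772336407155
turn deg [ 0.3542 -0.3588 -0.0744]
```

```bash
python3 -c "
from h import *
im=viewer.grab_frame('wrist')
cv2.imwrite('pics/w4.png',im[:,:,::-1])
"
```

```text
(no output)
```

View pics/w4.png

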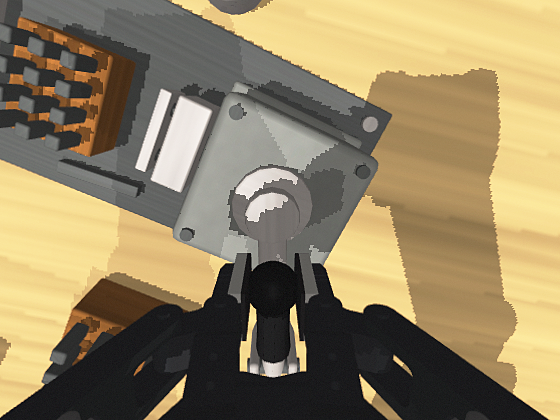

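The picture shows the ball at (272,280) held between both pads, with the shank pointing to the lugs below. Now I'll swing it up along its arc.

Request:
drive_tool(commands=[{"linear": [-0.0046, 0, -0.0137], "dr": [0, 0, 0], "jaw": 1}, {"linear": [-0.0078, 0, -0.0122], "dr": [0, 0, 0], "jaw": 1}, {"linear": [-0.0107, 0, -0.0098], "dr": [0, 0, 0], "jaw": 1}, {"linear": [0, 0, 0], "dr": [0, 0, 0], "jaw": 1}])

```text
clock: 4.35
tcp_pos: [0.4771, -0.0354, 0.1773]
orientation: [3.114, 0.373, 0.008]
contact_force: [-0.9, 0.2, -4.4]
grip_width: 0.0213
```

```bash
python3 -c "
from h import *
d=go([.4475+.002,-.042,.188],(.238,-.971))
o,R=st();r=o['tcp_pos'][:2]-np.array([.522,-.024]);print(r,np.hypot(*r),np.degrees(np.arctan2(r[1],r[0])))
im=viewer.grab_frame('wrist')
cv2.imwrite('pics/w5.png',im[:,:,::-1])"
```

```text
t 4.35 tcp [ 0.4771 -0.0354  0.1773] shift(tool) [-0.0283 -0.     -0.0108] F [-0.9233  0.158  -4.4089] w 0.021267173308443126
turn deg [ 0.3621 -0.2393 -0.1113]
[-0.0449 -0.0114] 0.04632924548348265 -165.7391800328192
```

View pics/w5.png

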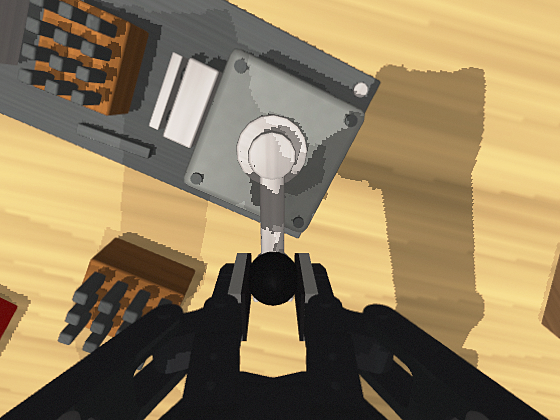

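Request:
drive_tool(commands=[{"linear": [-0.011, 0, -0.0055], "dr": [0, 0, 0], "jaw": 1}, {"linear": [-0.01, 0, -0.003], "dr": [0, 0, 0], "jaw": 1}, {"linear": [-0.0065, 0, -0.0008], "dr": [0, 0, 0], "jaw": 1}, {"linear": [0, 0, 0], "dr": [0, 0, 0], "jaw": 1}, {"linear": [0, 0, 0], "dr": [0, 0, 0], "jaw": 1}])

```text
clock: 5.03
tcp_pos: [0.4504, -0.042, 0.1874]
orientation: [3.113, 0.374, 0.013]
contact_force: [2.5, -0.4, -3.7]
grip_width: 0.0213
```

```bash
cat >> h.py <<'E'
HUB=np.array([.522,-.024])
def pol():
    o,R=st();r=o['tcp_pos'][:2]-HUB;ph=np.arctan2(r[1],r[0]);u=r/np.hypot(*r);t=np.array([u[1],-u[0]])
    f=o['contact_force'];print("t %.3f r %.4f ang %.1f z %.4f  Frad %.2f Ftan(against cw) %.2f Fz %.2f w %.4f"%(o['clock'],np.hypot(*r),np.degrees(ph),o['tcp_pos'][2],f[:2]@u,-f[:2]@t,f[2],o['grip_width']))
    return o,R,ph
E
python3 -c "
from h import *
pol()
im=viewer.grab_frame('scene')[150:290,220:410]
cv2.imwrite('pics/s5.png',cv2.resize(im[:,:,::-1],None,fx=4,fy=4,interpolation=cv2.INTER_CUBIC))"
```

```text
t 5.025 r 0.0738 ang -165.9 z 0.1874  Frad -2.34 Ftan(against cw) 1.04 Fz -3.66 w 0.0213
```

View pics/s5.png

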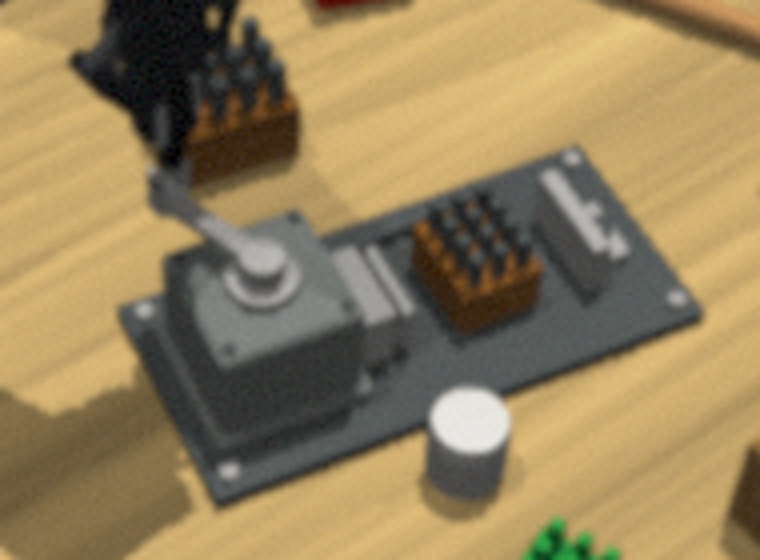

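```bash
cat >> h.py <<'E'
def plan(n,step,r=.073,z=.187,gain=1.0):
    o,R,ph=pol();p=o['tcp_pos'].copy();out=[]
    for i in range(1,n+1):
        a=ph-np.radians(step)*i;q=np.array([*(HUB+r*np.array([np.cos(a),np.sin(a)])),p[2]+ (z-p[2])*min(1,i/3)])
        rr=np.hypot(*(p[:2]-HUB))
        if i<3: q[:2]=HUB+(rr+(r-rr)*.5)*np.array([np.cos(a),np.sin(a)])
        out.append(R.T@(q-p)*gain);
        p=q
    for d in out: print(np.round(d,4).tolist())
E
python3 -c "
from h import *
plan(6,9)"
```

```text
t 5.075 r 0.0737 ang -165.9 z 0.1873  Frad -1.66 Ftan(against cw) 0.49 Fz -3.31 w 0.0211
[0.0012, -0.0115, 0.0]
[0.0028, -0.0112, 0.0001]
[0.0045, -0.0106, 0.0]
[0.0059, -0.0098, -0.0]
[0.0074, -0.0088, -0.0]
[0.0087, -0.0075, 0.0]
```

Request:
drive_tool(commands=[{"linear": [0.0012, -0.0115, 0], "dr": [0, 0, 0], "jaw": 1}, {"linear": [0.0028, -0.0112, 0], "dr": [0, 0, 0], "jaw": 1}, {"linear": [0.0045, -0.0106, 0], "dr": [0, 0, 0], "jaw": 1}, {"linear": [0.0059, -0.0098, 0], "dr": [0, 0, 0], "jaw": 1}, {"linear": [0.0074, -0.0088, 0], "dr": [0, 0, 0], "jaw": 1}, {"linear": [0.0087, -0.0075, 0], "dr": [0, 0, 0], "jaw": 1}])

```text
clock: 5.82
tcp_pos: [0.4616, 0.005, 0.1858]
orientation: [3.095, 0.342, -0.015]
contact_force: [-7.8, -9.1, 8.8]
grip_width: 0.0212
```

```bash
python3 -c "
from h import *
plan(6,9)
im=viewer.grab_frame('wrist')
cv2.imwrite('pics/w6.png',im[:,:,::-1])"
```

```text
t 5.825 r 0.0670 ang 154.4 z 0.1858  Frad 3.08 Ftan(against cw) 11.56 Fz 8.75 w 0.0212
[0.0051, -0.0099, -0.0007]
[0.0078, -0.008, -0.0008]
[0.0092, -0.0068, -0.0006]
[0.0107, -0.004, -0.0002]
[0.0112, -0.0022, -0.0002]
[0.0114, -0.0005, -0.0002]
```

View pics/w6.png

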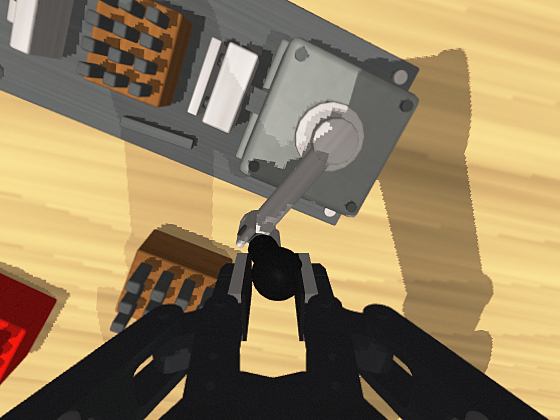

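```bash
python3 -c "
from h import *
plan(4,9,r=.076,gain=1.3)"
```

```text
t 5.875 r 0.0670 ang 153.3 z 0.1859  Frad 1.11 Ftan(against cw) 10.40 Fz 6.03 w 0.0213
[0.0056, -0.0142, -0.0009]
[0.01, -0.0112, -0.0011]
[0.0121, -0.0098, -0.0007]
[0.0146, -0.0051, -0.0003]
```

Request:
drive_tool(commands=[{"linear": [0.0056, -0.0142, -0.001], "dr": [0, 0, 0], "jaw": 1}, {"linear": [0.01, -0.0115, -0.001], "dr": [0, 0, 0], "jaw": 1}, {"linear": [0.0121, -0.0098, 0], "dr": [0, 0, 0], "jaw": 1}, {"linear": [0.0146, -0.0055, 0], "dr": [0, 0, 0], "jaw": 1}])

```text
clock: 6.38
tcp_pos: [0.4905, 0.0428, 0.187]
orientation: [3.078, 0.322, -0.039]
contact_force: [-7.4, -6.6, 12.7]
grip_width: 0.0213
```

```bash
python3 -c "
from h import *
plan(4,9,r=.075,gain=1.25)
go([.5,0,.187],(.238,-.971))
im=viewer.grab_frame('wrist')
cv2.imwrite('pics/w7.png',im[:,:,::-1])"
```

```text
t 6.375 r 0.0738 ang 115.2 z 0.1870  Frad -2.80 Ftan(against cw) 9.45 Fz 12.72 w 0.0213
[0.0142, -0.0029, -0.0006]
[0.0146, -0.0003, -0.0005]
[0.0145, 0.002, -0.0004]
[0.014, 0.0046, -0.0002]
t 6.375 tcp [0.4905 0.0428 0.187 ] shift(tool) [0.0005 0.0438 0.0019] F [-7.3522 -6.5645 12.7206] w 0.02126766893989879
turn deg [ 2.4511  1.7539 -1.8417]
```

View pics/w7.png

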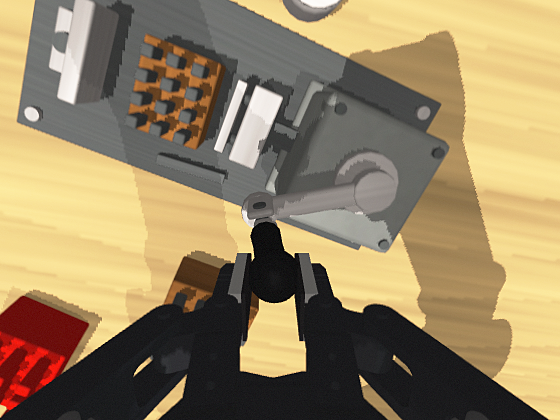

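```bash
cat >> h.py <<'E'
Y0=np.array([.238,-.971])
def plan2(n,step,r=.075,z=.187,gain=1.25,y0=Y0):
    o,R,ph=pol();y=np.array([*y0,0.]);y/=np.linalg.norm(y);zz=np.array([0,0,-1.]);Rt=np.c_[np.cross(y,zz),y,zz]
    rv=Ro.from_matrix(R.T@Rt).as_rotvec();print("turn total deg",np.degrees(rv))
    p=o['tcp_pos'].copy();r0=np.hypot(*(p[:2]-HUB));z0=p[2]
    for i in range(1,n+1):
        a=ph-np.radians(step)*i;f=min(1,i/3);q=np.array([*(HUB+(r0+(r-r0)*f)*np.array([np.cos(a),np.sin(a)])),z0+(z-z0)*f])
        d=R.T@(q-p);print(np.round(d*gain,4).tolist());p=q
E
python3 -c "
from h import *
c=viewer.calibration('wrist')
print(proj(c,[[.522,-.024,.123],[.522+.077*np.cos(2.01),-.024+.077*np.sin(2.01),.144]]))
plan2(4,9,r=.075,z=.189)"
```

```text
[[377.5878 196.9444]
 [267.0785 235.9794]]
t 6.425 r 0.0744 ang 113.7 z 0.1869  Frad -0.32 Ftan(against cw) 5.32 Fz 3.25 w 0.0213
turn total deg [ 2.3775  1.6564 -1.8049]
[0.0144, -0.002, -0.0014]
[0.0146, 0.0002, -0.0013]
[0.0145, 0.0025, -0.0012]
[0.0138, 0.005, -0.0002]
```

```bash
python3 -c "
from h import *
im=viewer.grab_frame('top')[165:255,185:325]
cv2.imwrite('pics/t8.png',cv2.resize(im[:,:,::-1],None,fx=5.6,fy=5.6,interpolation=cv2.INTER_CUBIC))
c=viewer.calibration('wrist')
p=atz(c,[(260,205)],.15)[0];h=atz(c,[(375,185)],.125)[0];b=atz(c,[(275,275)],.202)[0]
print(p,h,b,monitor.get_obs()['tcp_pos'])
"
```

```text
[0.5103 0.0547 0.15  ] [ 0.5297 -0.0184  0.125 ] [0.4979 0.0457 0.202 ] [0.4916 0.0443 0.1868]
```

View pics/t8.png

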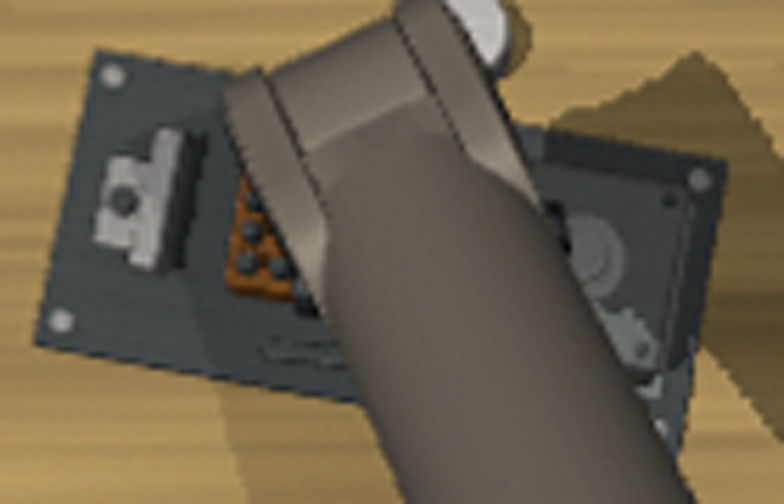

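```bash
python3 -c "
from h import *
im=viewer.grab_frame('scene')[150:290,220:410]
cv2.imwrite('pics/s8.png',cv2.resize(im[:,:,::-1],None,fx=4,fy=4,interpolation=cv2.INTER_CUBIC))
im=cv2.imread('pics/w7.png')[150:320,210:410];cv2.imwrite('pics/w7c.png',cv2.resize(im,None,fx=3.5,fy=3.5,interpolation=cv2.INTER_CUBIC))
pol()
"
```

```text
t 6.525 r 0.0748 ang 114.0 z 0.1868  Frad -2.32 Ftan(against cw) 2.96 Fz 6.01 w 0.0210
```

View pics/s8.png

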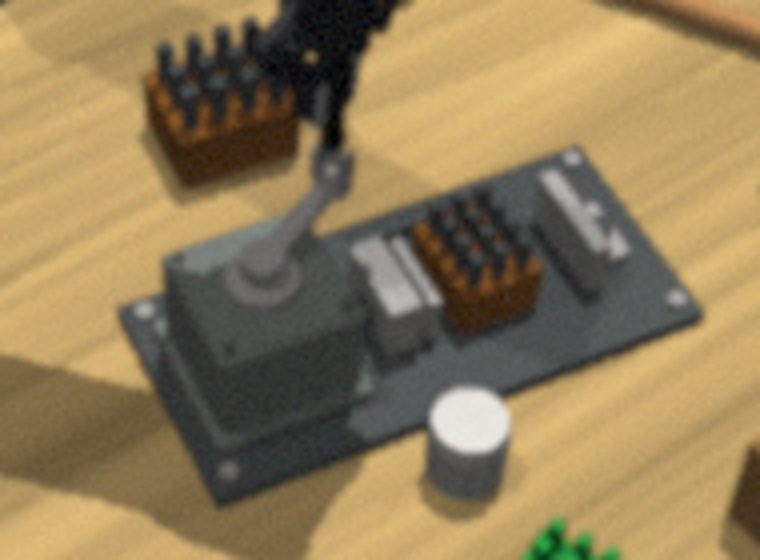

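View pics/w7c.png

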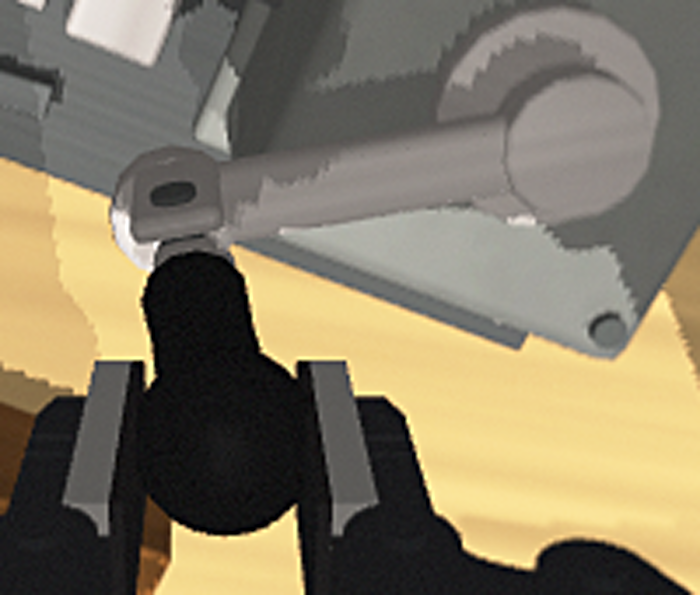

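The picture shows that only the far lug of the hinge is visible, at about (260,205), so the handle really is upright. The pad is advancing toward the block. I'll carry on cranking and correct the small tool tilt along the way.

Request:
drive_tool(commands=[{"linear": [0.0144, -0.002, -0.001], "dr": [0.8, 0.6, -0.6], "jaw": 1}, {"linear": [0.0146, 0.0002, -0.001], "dr": [0.8, 0.6, -0.6], "jaw": 1}, {"linear": [0.0145, 0.0025, 0], "dr": [0.8, 0.6, -0.6], "jaw": 1}, {"linear": [0.0138, 0.005, 0], "dr": [0.4, 0.3, -0.3], "jaw": 1}])

```text
clock: 7.02
tcp_pos: [0.539, 0.0455, 0.1866]
orientation: [3.117, 0.384, -0.029]
contact_force: [-10.8, -4.4, 12.1]
grip_width: 0.0208
```

```bash
python3 -c "
from h import *
plan2(4,9,r=.075,z=.188)
im=viewer.grab_frame('wrist')
cv2.imwrite('pics/w9.png',im[:,:,::-1])"
```

```text
t 7.025 r 0.0715 ang 76.2 z 0.1866  Frad -6.84 Ftan(against cw) 9.43 Fz 12.09 w 0.0208
turn total deg [-0.0643  1.0757  0.29  ]
[0.0127, 0.0064, -0.0008]
[0.0117, 0.0084, -0.0008]
[0.0104, 0.0103, -0.0008]
[0.0075, 0.0127, -0.0002]
```

View pics/w9.png

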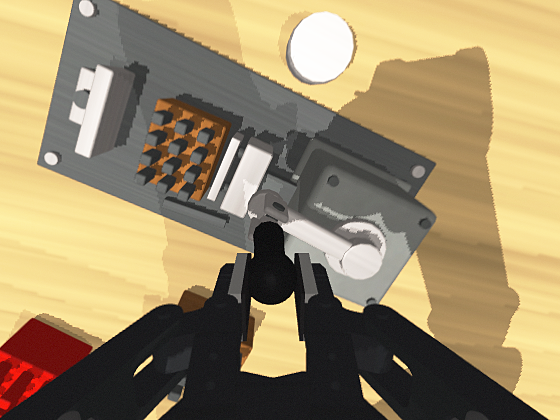

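```bash
python3 -c "
from h import *
plan2(4,9,r=.072,z=.188)"
```

```text
t 7.075 r 0.0717 ang 74.6 z 0.1869  Frad -2.91 Ftan(against cw) 6.08 Fz 11.38 w 0.0215
turn total deg [-0.085   0.9482  0.2297]
[0.0117, 0.0077, -0.0007]
[0.0104, 0.0095, -0.0007]
[0.0088, 0.011, -0.0006]
[0.0069, 0.0123, -0.0001]
```

Request:
drive_tool(commands=[{"linear": [0.0117, 0.0077, -0.0015], "dr": [0, 0.4, 0], "jaw": 1}, {"linear": [0.0104, 0.0095, -0.0015], "dr": [0, 0.4, 0], "jaw": 1}, {"linear": [0.0088, 0.011, -0.001], "dr": [0, 0.2, 0], "jaw": 1}, {"linear": [0.0069, 0.0123, 0], "dr": [0, 0, 0], "jaw": 1}])

```text
clock: 7.58
tcp_pos: [0.5761, 0.022, 0.187]
orientation: [-3.108, -0.395, 0.041]
contact_force: [-7.0, 6.3, 9.0]
grip_width: 0.0212
```

```bash
python3 -c "
from h import *
plan2(4,9,r=.072,z=.188)
im=viewer.grab_frame('wrist')
cv2.imwrite('pics/w10.png',im[:,:,::-1])"
```

```text
t 7.575 r 0.0711 ang 40.4 z 0.1870  Frad -1.21 Ftan(against cw) 9.36 Fz 8.95 w 0.0212
turn total deg [-0.6373  1.4385  0.7231]
[0.0054, 0.0129, -0.0007]
[0.0034, 0.0136, -0.0006]
[0.0012, 0.014, -0.0006]
[-0.0014, 0.0141, -0.0001]
```

View pics/w10.png

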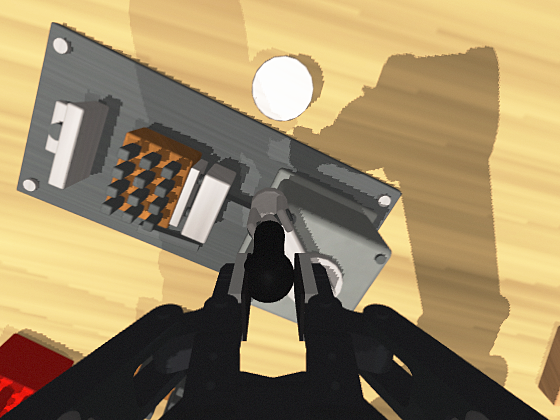

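Request:
drive_tool(commands=[{"linear": [0.0054, 0.0129, -0.001], "dr": [-0.2, 0.5, 0.2], "jaw": 1}, {"linear": [0.0034, 0.0136, -0.001], "dr": [-0.2, 0.5, 0.2], "jaw": 1}, {"linear": [0.0012, 0.014, -0.0005], "dr": [-0.2, 0.5, 0.2], "jaw": 1}, {"linear": [-0.0014, 0.0141, 0], "dr": [0, 0.2, 0], "jaw": 1}])

```text
clock: 8.12
tcp_pos: [0.5941, -0.0144, 0.1871]
orientation: [-3.099, -0.4, 0.008]
contact_force: [-0.1, 8.1, 0.7]
grip_width: 0.0212
```

```bash
python3 -c "
from h import *
plan2(4,9,r=.073,z=.188)
im=viewer.grab_frame('wrist')
cv2.imwrite('pics/w11.png',im[:,:,::-1])"
```

```text
t 8.125 r 0.0727 ang 7.6 z 0.1871  Frad 0.92 Ftan(against cw) 8.04 Fz 0.66 w 0.0212
turn total deg [-1.0086  0.1816  0.9359]
[-0.0028, 0.014, -0.0006]
[-0.0049, 0.0134, -0.0006]
[-0.007, 0.0125, -0.0006]
[-0.0089, 0.0112, -0.0002]
```

View pics/w11.png

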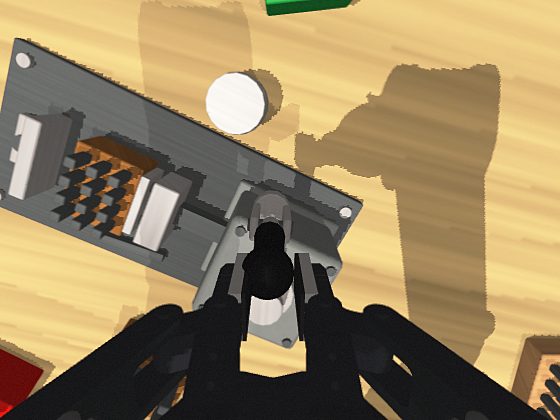

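```bash
python3 -c "
import cv2
im=cv2.imread('pics/w11.png')[90:290,0:220];cv2.imwrite('pics/w11c.png',cv2.resize(im,None,fx=3,fy=3,interpolation=cv2.INTER_CUBIC))
"
```

```text
(no output)
```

View pics/w11c.png

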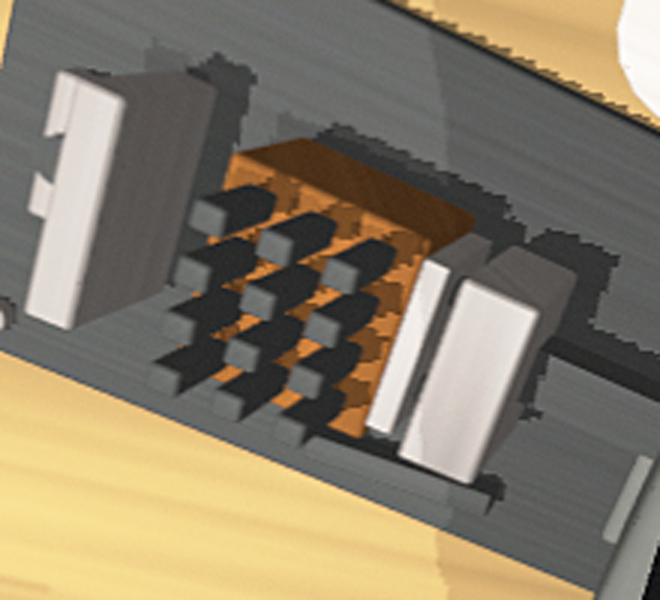

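```bash
python3 -c "
from h import *
c=viewer.calibration('wrist')
F=lambda L:[(a/3,90+b/3) for a,b in L]
d=np.array([.187,.982]);d/=np.linalg.norm(d)
for n,L,z in(('pad',[(425,260),(368,428)],.052),('stoptop',[(125,100),(70,328)],.056),('stopbase',[(215,95),(168,287)],.012),('blk',[(235,155),(430,240),(360,437)],.052)):
  p=atz(c,F(L),z);print(n,p[:,:2].tolist(),(p[:,:2]-HUB)@d)
"
```

```text
pad [[0.577291351771115, 0.10119477950513688], [0.5187757491085137, 0.11162774622683373]] [0.1333 0.1326]
stoptop [[0.6025139085412797, 0.1851233109369156], [0.5306184576241048, 0.19911259538359474]] [0.2205 0.2208]
stopbase [[0.5999732487310299, 0.1870607636658216], [0.5311727041896716, 0.19897458589958095]] [0.2219 0.2208]
blk [[0.5939523609079975, 0.15724892021177736], [0.5836733526928942, 0.10053110656910043], [0.515035647096031, 0.11372021789810001]] [0.1915 0.1339 0.134 ]
```

Request:
drive_tool(commands=[{"linear": [-0.0028, 0.014, 0], "dr": [-0.3, 0, 0.3], "jaw": 1}, {"linear": [-0.0049, 0.0134, 0], "dr": [-0.3, 0, 0.3], "jaw": 1}, {"linear": [-0.007, 0.0125, 0], "dr": [-0.3, 0, 0.3], "jaw": 1}, {"linear": [-0.0089, 0.0112, 0], "dr": [0, 0, 0], "jaw": 1}])

```text
clock: 8.68
tcp_pos: [0.589, -0.0552, 0.1873]
orientation: [-3.099, -0.397, -0.012]
contact_force: [9.5, 5.6, -7.9]
grip_width: 0.0211
```

```bash
python3 -c "
from h import *
plan2(4,9,r=.073,z=.187)"
```

```text
t 8.675 r 0.0739 ang -25.0 z 0.1873  Frad 6.28 Ftan(against cw) 9.12 Fz -7.92 w 0.0211
turn total deg [-0.9143 -0.553   0.8311]
[-0.0103, 0.0101, -0.0001]
[-0.0117, 0.0084, -0.0001]
[-0.0128, 0.0064, -0.0001]
[-0.0135, 0.0046, -0.0002]
```

Request:
drive_tool(commands=[{"linear": [-0.0098, 0.0106, 0.0005], "dr": [-0.3, -0.2, 0.3], "jaw": 1}, {"linear": [-0.0112, 0.009, 0.0005], "dr": [-0.3, -0.2, 0.3], "jaw": 1}, {"linear": [-0.0128, 0.0066, 0], "dr": [-0.3, -0.2, 0.3], "jaw": 1}, {"linear": [-0.0138, 0.0046, 0], "dr": [0, 0, 0], "jaw": 1}])

```text
clock: 9.18
tcp_pos: [0.5619, -0.0892, 0.1872]
orientation: [-3.111, -0.387, -0.037]
contact_force: [12.5, -1.3, -10.9]
grip_width: 0.0211
```

```bash
python3 -c "
from h import *
plan2(4,7,r=.074,z=.187)
im=viewer.grab_frame('wrist')
cv2.imwrite('pics/w12.png',im[:,:,::-1])
pol()"
```

```text
t 9.175 r 0.0765 ang -58.6 z 0.1872  Frad 7.68 Ftan(against cw) 9.99 Fz -10.89 w 0.0211
turn total deg [-0.1887 -1.3863  0.3958]
[-0.0115, 0.0018, -0.0002]
[-0.0115, 0.0003, -0.0002]
[-0.0114, -0.0011, -0.0002]
[-0.0112, -0.0014, -0.0003]
t 9.225 r 0.0769 ang -60.1 z 0.1871  Frad 4.51 Ftan(against cw) 6.10 Fz -5.30 w 0.0210
```

View pics/w12.png

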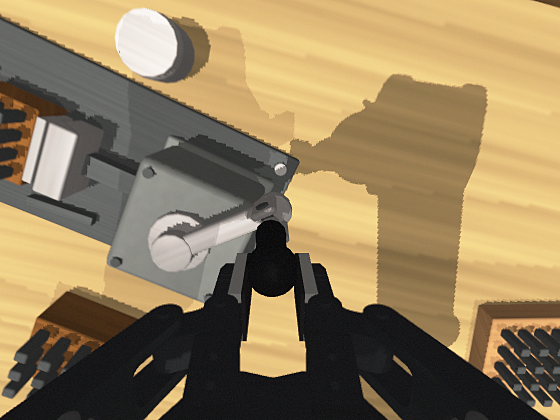

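```bash
python3 -c "
from h import *
im=viewer.grab_frame('scene')[150:290,220:410]
cv2.imwrite('pics/s12.png',cv2.resize(im[:,:,::-1],None,fx=4,fy=4,interpolation=cv2.INTER_CUBIC))
plan2(4,8,r=.0765,z=.187)"
```

```text
t 9.275 r 0.0768 ang -59.9 z 0.1872  Frad 6.13 Ftan(against cw) 5.70 Fz -9.03 w 0.0213
turn total deg [-0.1653 -1.2531  0.2913]
[-0.0131, 0.0027, -0.0002]
[-0.0133, 0.0008, -0.0002]
[-0.0133, -0.001, -0.0002]
[-0.013, -0.0028, -0.0003]
```

View pics/s12.png

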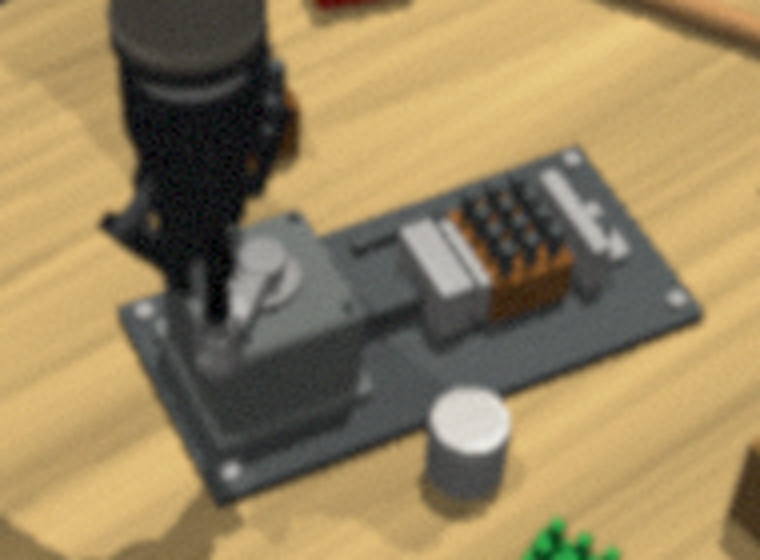

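Request:
drive_tool(commands=[{"linear": [-0.0131, 0.003, 0.0005], "dr": [0, -0.4, 0], "jaw": 1}, {"linear": [-0.0133, 0.001, 0.0005], "dr": [0, -0.4, 0], "jaw": 1}, {"linear": [-0.0133, -0.0008, 0], "dr": [0, -0.4, 0], "jaw": 1}])

```text
clock: 9.65
tcp_pos: [0.5319, -0.1028, 0.1872]
orientation: [-3.116, -0.387, -0.03]
contact_force: [9.1, -1.9, -9.0]
grip_width: 0.0213
```

```bash
python3 -c "
from h import *
im=viewer.grab_frame('scene')[150:290,220:410]
cv2.imwrite('pics/s13.png',cv2.resize(im[:,:,::-1],None,fx=4,fy=4,interpolation=cv2.INTER_CUBIC))
plan2(4,5,r=.0765,z=.187)"
```

```text
t 9.700 r 0.0796 ang -83.9 z 0.1871  Frad 2.52 Ftan(against cw) 6.44 Fz -4.63 w 0.0212
turn total deg [ 0.0536 -0.9988  0.3661]
[-0.0082, -0.0028, -0.0001]
[-0.0079, -0.0035, -0.0001]
[-0.0074, -0.0041, -0.0001]
[-0.0075, -0.0036, -0.0001]
```

View pics/s13.png

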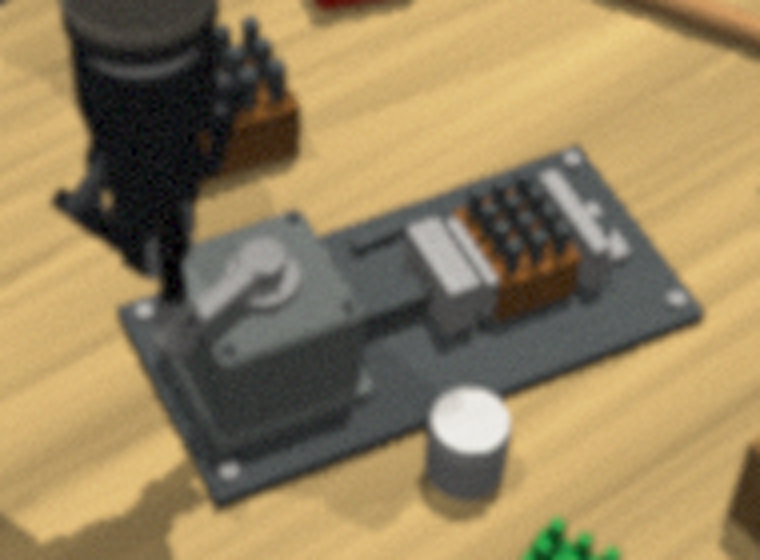

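```bash
python3 -c "
from h import *
P=np.array([(.4504,-.042),(.4616,.005),(.4905,.0428),(.539,.0455),(.5761,.022),(.5941,-.0144),(.589,-.0552),(.5619,-.0892),(.5319,-.1028)])
A=np.c_[2*P,np.ones(len(P))];s=np.linalg.lstsq(A,(P**2).sum(1),rcond=None)[0];c=s[:2];print(c,np.sqrt(s[2]+c@c),np.linalg.norm(P-c,axis=1))
"
sed -i 's/^HUB=.*/HUB=np.array([.522,-.028])/' h.py
python3 -c "
from h import *
plan2(4,5,r=.0755,z=.187)"
```

```text
[ 0.5225 -0.0273] 0.07351836754316549 [0.0736 0.0689 0.0771 0.0746 0.0728 0.0727 0.0721 0.0734 0.0761]
t 9.700 r 0.0756 ang -83.6 z 0.1871  Frad 2.56 Ftan(against cw) 6.43 Fz -4.63 w 0.0212
turn total deg [ 0.0536 -0.9988  0.3661]
[-0.0081, -0.0015, -0.0001]
[-0.0079, -0.0022, -0.0001]
[-0.0077, -0.0029, -0.0001]
[-0.0074, -0.0035, -0.0001]
```

Request:
drive_tool(commands=[{"linear": [-0.0081, -0.0015, 0], "dr": [0, -0.4, 0], "jaw": 1}, {"linear": [-0.0079, -0.0022, 0], "dr": [0, -0.3, 0], "jaw": 1}, {"linear": [-0.0077, -0.0029, 0], "dr": [0, 0, 0], "jaw": 1}])

```text
clock: 10.07
tcp_pos: [0.5124, -0.1043, 0.1872]
orientation: [3.114, 0.385, 0.029]
contact_force: [8.5, -2.6, -8.9]
grip_width: 0.0216
```

```bash
python3 -c "
from h import *
pol();
im=viewer.grab_frame('scene')
cv2.imwrite('pics/s14f.png',im[:,:,::-1]);im=im[170:260,310:400]
cv2.imwrite('pics/s14.png',cv2.resize(im[:,:,::-1],None,fx=6,fy=6,interpolation=cv2.INTER_CUBIC))
im=viewer.grab_frame('top')[165:255,185:325]
cv2.imwrite('pics/t14.png',cv2.resize(im[:,:,::-1],None,fx=5.6,fy=5.6,interpolation=cv2.INTER_CUBIC))
plan2(4,3,r=.0755,z=.187)"
```

```text
t 10.075 r 0.0769 ang -97.1 z 0.1872  Frad 1.56 Ftan(against cw) 8.80 Fz -8.87 w 0.0216
t 10.175 r 0.0769 ang -97.7 z 0.1872  Frad 1.22 Ftan(against cw) 8.50 Fz -7.74 w 0.0212
turn total deg [ 0.3258 -0.9736  0.3336]
[-0.0044, -0.0025, -0.0]
[-0.0042, -0.0027, 0.0]
[-0.004, -0.0029, 0.0]
[-0.0042, -0.0026, -0.0001]
```

View pics/s14.png

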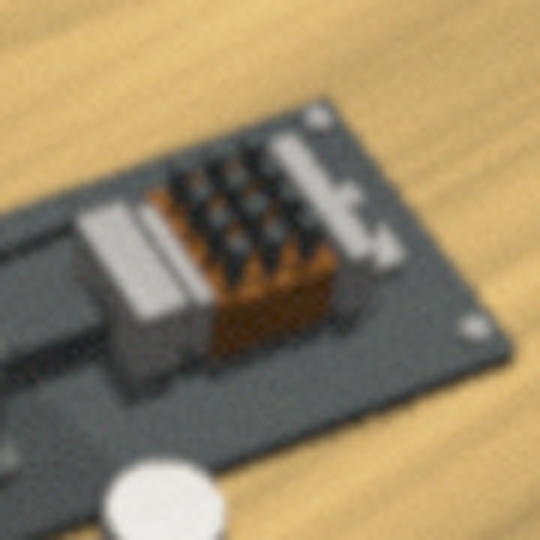

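View pics/t14.png

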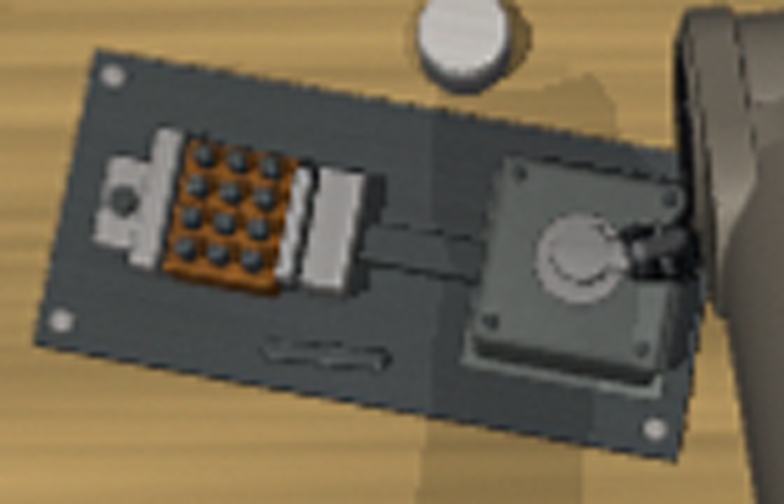

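Request:
drive_tool(commands=[{"linear": [-0.0045, -0.0018, 0], "dr": [0, 0, 0], "jaw": 1}, {"linear": [-0.0043, -0.0018, 0], "dr": [0, 0, 0], "jaw": 1}])

```text
clock: 10.42
tcp_pos: [0.5064, -0.1038, 0.1872]
orientation: [3.112, 0.384, 0.04]
contact_force: [8.5, -2.3, -8.2]
grip_width: 0.0212
```

```bash
python3 -c "
from h import *
plan2(3,3,r=.0755,z=.187)"
```

```text
t 10.425 r 0.0774 ang -101.6 z 0.1872  Frad 0.55 Ftan(against cw) 8.81 Fz -8.23 w 0.0212
turn total deg [ 0.4778 -1.414   0.3122]
[-0.0041, -0.003, -0.0001]
[-0.0039, -0.0032, -0.0001]
[-0.0037, -0.0034, -0.0001]
```

Request:
drive_tool(commands=[{"linear": [-0.0042, -0.0026, 0], "dr": [0, -0.5, 0], "jaw": 1}, {"linear": [-0.004, -0.0028, 0], "dr": [0, -0.4, 0], "jaw": 1}])

```text
clock: 10.68
tcp_pos: [0.501, -0.1028, 0.1872]
orientation: [3.108, 0.382, 0.027]
contact_force: [8.5, -5.1, -8.1]
grip_width: 0.0216
```

```bash
python3 -c "
from h import *
plan2(3,3,r=.0765,z=.187)"
```

```text
t 10.675 r 0.0776 ang -105.7 z 0.1872  Frad 2.60 Ftan(against cw) 9.58 Fz -8.14 w 0.0216
turn total deg [ 0.7201 -0.8998  0.2385]
[-0.0041, -0.003, -0.0]
[-0.0039, -0.0032, -0.0]
[-0.0037, -0.0034, -0.0]
```

Request:
drive_tool(commands=[{"linear": [-0.0041, -0.003, 0], "dr": [0.2, -0.4, 0], "jaw": 1}, {"linear": [-0.0039, -0.0032, 0], "dr": [0.2, -0.4, 0], "jaw": 1}])

```text
clock: 10.92
tcp_pos: [0.4954, -0.1015, 0.1872]
orientation: [3.109, 0.379, 0.014]
contact_force: [7.9, -4.6, -7.7]
grip_width: 0.0212
```

```bash
python3 -c "
from h import *
plan2(3,3,r=.0765,z=.187)
im=viewer.grab_frame('top')[165:255,185:325]
cv2.imwrite('pics/t15.png',cv2.resize(im[:,:,::-1],None,fx=5.6,fy=5.6,interpolation=cv2.INTER_CUBIC))"
```

```text
t 10.925 r 0.0782 ang -109.9 z 0.1872  Frad 1.66 Ftan(against cw) 8.98 Fz -7.75 w 0.0212
turn total deg [ 0.5913 -0.4489  0.1452]
[-0.0038, -0.0035, 0.0]
[-0.0035, -0.0037, 0.0]
[-0.0033, -0.0038, 0.0]
```

View pics/t15.png

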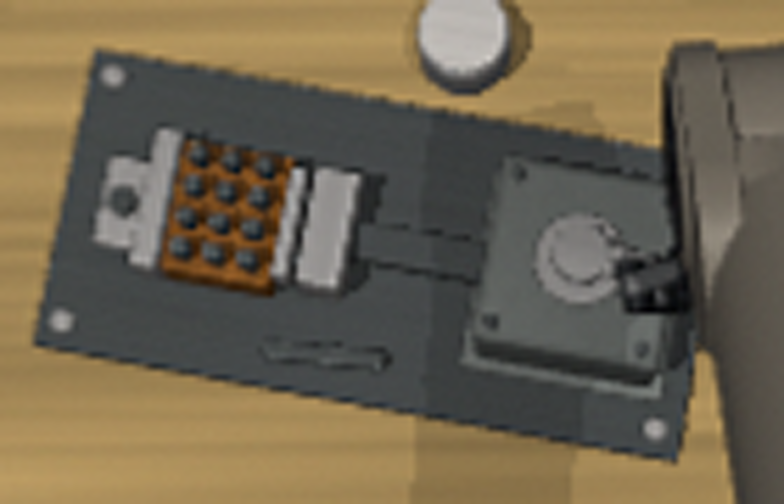

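Request:
drive_tool(commands=[{"linear": [-0.0038, -0.0033, 0], "dr": [0.2, -0.2, 0], "jaw": 1}, {"linear": [-0.0035, -0.0035, 0], "dr": [0.2, -0.2, 0], "jaw": 1}])

```text
clock: 11.22
tcp_pos: [0.49, -0.0998, 0.1873]
orientation: [3.111, 0.377, 0.011]
contact_force: [7.4, -5.6, -8.0]
grip_width: 0.0215
```

```bash
python3 -c "
from h import *
plan2(3,3,r=.0765,z=.187)"
```

```text
t 11.225 r 0.0786 ang -114.0 z 0.1873  Frad 2.10 Ftan(against cw) 9.01 Fz -7.97 w 0.0215
turn total deg [ 0.4692 -0.3622  0.0304]
[-0.0034, -0.0039, 0.0001]
[-0.0032, -0.0041, 0.0001]
[-0.0029, -0.0042, 0.0001]
```

Request:
drive_tool(commands=[{"linear": [-0.0034, -0.0038, 0], "dr": [0.2, -0.2, 0], "jaw": 1}])

```text
clock: 11.35
tcp_pos: [0.4874, -0.0987, 0.1873]
orientation: [3.112, 0.375, 0.01]
contact_force: [7.3, -5.9, -8.2]
grip_width: 0.0211
```

```bash
python3 -c "
from h import *
plan2(3,3,r=.0765,z=.187)"
```

```text
t 11.350 r 0.0788 ang -116.1 z 0.1873  Frad 2.07 Ftan(against cw) 9.17 Fz -8.21 w 0.0211
turn total deg [ 0.423  -0.3059 -0.0376]
[-0.0032, -0.0041, 0.0001]
[-0.003, -0.0042, 0.0001]
[-0.0027, -0.0043, 0.0001]
```

Request:
drive_tool(commands=[{"linear": [-0.0032, -0.0041, 0], "dr": [0.2, -0.1, 0], "jaw": 1}])

```text
clock: 11.48
tcp_pos: [0.485, -0.0973, 0.1874]
orientation: [3.114, 0.373, 0.011]
contact_force: [7.9, -4.3, -2.7]
grip_width: 0.0211
```

```bash
python3 -c "
from h import *
plan2(3,3,r=.0765,z=.187)"
```

```text
t 11.475 r 0.0786 ang -118.1 z 0.1874  Frad 0.04 Ftan(against cw) 8.97 Fz -2.68 w 0.0211
turn total deg [ 0.3736 -0.3736 -0.1187]
[-0.0031, -0.0041, 0.0001]
[-0.0029, -0.0043, 0.0001]
[-0.0026, -0.0044, 0.0001]
```

Request:
drive_tool(commands=[{"linear": [-0.003, -0.0041, 0], "dr": [0.2, -0.1, 0], "jaw": 1}])

```text
clock: 11.6
tcp_pos: [0.4832, -0.0955, 0.1877]
orientation: [3.115, 0.371, 0.014]
contact_force: [7.9, -5.9, -7.6]
grip_width: 0.0213
```

```bash
python3 -c "
from h import *
plan2(3,3,r=.0765,z=.187)
im=viewer.grab_frame('top')[165:255,185:325]
cv2.imwrite('pics/t16.png',cv2.resize(im[:,:,::-1],None,fx=5.6,fy=5.6,interpolation=cv2.INTER_CUBIC))
a=cv2.imread('pics/t15.png')[100:320,80:400];b=cv2.imread('pics/t16.png')[100:320,80:400]
cv2.imwrite('pics/t16d.png',cv2.resize(cv2.vconcat([a,b]),None,fx=1.3,fy=1.3))
"
```

```text
t 11.600 r 0.0779 ang -119.9 z 0.1877  Frad 1.13 Ftan(against cw) 9.78 Fz -7.64 w 0.0213
turn total deg [ 0.3192 -0.4923 -0.1803]
[-0.0032, -0.004, 0.0003]
[-0.003, -0.0041, 0.0003]
[-0.0027, -0.0043, 0.0003]
```

View pics/t16d.png

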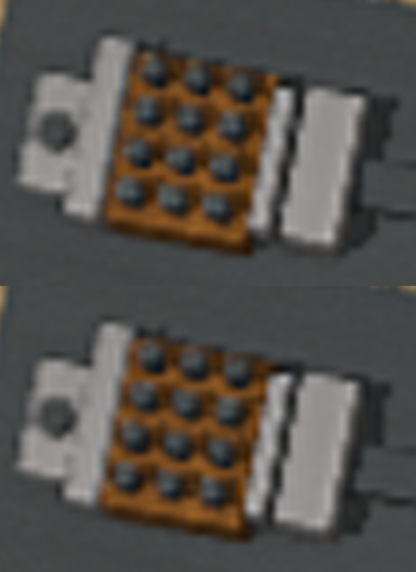

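Request:
drive_tool(commands=[{"linear": [-0.0028, -0.0038, 0], "dr": [0.1, -0.2, 0], "jaw": 1}])

```text
clock: 11.78
tcp_pos: [0.4813, -0.0943, 0.1878]
orientation: [3.114, 0.369, 0.014]
contact_force: [8.9, -7.3, -9.4]
grip_width: 0.0211
```

```bash
python3 -c "
from h import *
plan2(3,3,r=.0765,z=.187)"
```

```text
t 11.775 r 0.0778 ang -121.5 z 0.1878  Frad 1.56 Ftan(against cw) 11.39 Fz -9.36 w 0.0211
turn total deg [ 0.3803 -0.4723 -0.2576]
[-0.0031, -0.0041, 0.0003]
[-0.0029, -0.0042, 0.0003]
[-0.0026, -0.0043, 0.0003]
```

Request:
drive_tool(commands=[{"linear": [-0.0028, -0.0038, 0], "dr": [0.1, -0.2, 0], "jaw": 1}])

```text
clock: 11.9
tcp_pos: [0.4796, -0.0933, 0.1878]
orientation: [3.113, 0.367, 0.014]
contact_force: [9.4, -7.6, -9.9]
grip_width: 0.0211
```

```bash
python3 -c "
from h import *
plan2(3,3,r=.0765,z=.187)"
```

```text
t 11.900 r 0.0779 ang -123.0 z 0.1878  Frad 1.22 Ftan(against cw) 12.00 Fz -9.88 w 0.0211
turn total deg [ 0.4544 -0.4532 -0.3363]
[-0.003, -0.0042, 0.0003]
[-0.0027, -0.0043, 0.0003]
[-0.0025, -0.0044, 0.0003]
```

Request:
drive_tool(commands=[{"linear": [-0.0027, -0.004, 0], "dr": [0.1, -0.2, 0], "jaw": 1}])

```text
clock: 12.02
tcp_pos: [0.478, -0.0923, 0.1878]
orientation: [3.112, 0.364, 0.014]
contact_force: [8.9, -7.5, -10.0]
grip_width: 0.0211
```

```bash
python3 -c "
from h import *
plan2(3,3,r=.0765,z=.187)"
```

```text
t 12.025 r 0.0779 ang -124.3 z 0.1878  Frad 1.17 Ftan(against cw) 11.63 Fz -9.97 w 0.0211
turn total deg [ 0.5422 -0.4438 -0.4262]
[-0.0029, -0.0042, 0.0003]
[-0.0026, -0.0044, 0.0003]
[-0.0024, -0.0045, 0.0003]
```

Request:
drive_tool(commands=[{"linear": [-0.0027, -0.004, 0], "dr": [0.1, -0.2, -0.1], "jaw": 1}])

```text
clock: 12.15
tcp_pos: [0.4766, -0.0915, 0.1878]
orientation: [3.11, 0.364, 0.014]
contact_force: [9.8, -7.5, -10.5]
grip_width: 0.021
```

```bash
python3 -c "
from h import *
plan2(3,3,r=.0765,z=.187)"
```

```text
t 12.150 r 0.0781 ang -125.6 z 0.1878  Frad 0.38 Ftan(against cw) 12.36 Fz -10.51 w 0.0210
turn total deg [ 0.6379 -0.4496 -0.4283]
[-0.0027, -0.0043, 0.0003]
[-0.0025, -0.0044, 0.0003]
[-0.0022, -0.0045, 0.0003]
```

Request:
drive_tool(commands=[{"linear": [-0.0027, -0.0042, 0], "dr": [0.1, -0.2, -0.1], "jaw": 1}])

```text
clock: 12.28
tcp_pos: [0.4752, -0.0906, 0.1878]
orientation: [3.108, 0.364, 0.015]
contact_force: [10.1, -7.9, -10.7]
grip_width: 0.0211
```

```bash
python3 -c "
from h import *
plan2(3,3,r=.0765,z=.187)
im=viewer.grab_frame('top')[165:255,185:325]
cv2.imwrite('pics/t17.png',cv2.resize(im[:,:,::-1],None,fx=5.6,fy=5.6,interpolation=cv2.INTER_CUBIC))
pol()
"
```

```text
t 12.275 r 0.0781 ang -126.8 z 0.1878  Frad 0.28 Ftan(against cw) 12.81 Fz -10.73 w 0.0211
turn total deg [ 0.7412 -0.4609 -0.4283]
[-0.0026, -0.0044, 0.0003]
[-0.0024, -0.0045, 0.0003]
[-0.0021, -0.0046, 0.0003]
t 12.325 r 0.0781 ang -127.0 z 0.1878  Frad 0.88 Ftan(against cw) 12.57 Fz -10.68 w 0.0214
```

View pics/t17.png

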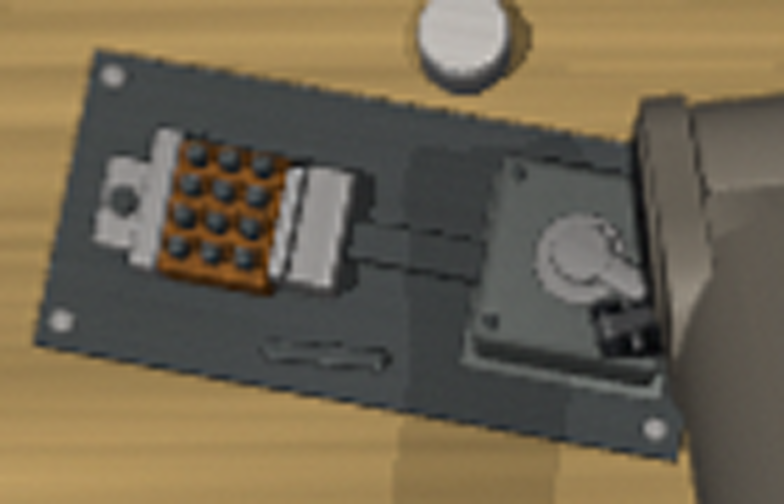

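Request:
drive_tool(commands=[{"linear": [-0.0026, -0.0042, 0], "dr": [0.1, -0.2, -0.1], "jaw": 1}, {"linear": [-0.0024, -0.0042, 0], "dr": [0.1, -0.2, -0.1], "jaw": 1}])

```text
clock: 12.58
tcp_pos: [0.4728, -0.0888, 0.1878]
orientation: [3.105, 0.363, 0.017]
contact_force: [10.7, -9.1, -13.1]
grip_width: 0.0214
```

```bash
python3 -c "
from h import *
plan2(3,3,r=.0765,z=.187)"
```

```text
t 12.575 r 0.0782 ang -129.0 z 0.1878  Frad 0.34 Ftan(against cw) 13.98 Fz -13.12 w 0.0214
turn total deg [ 0.9722 -0.4932 -0.4413]
[-0.0024, -0.0046, 0.0002]
[-0.0022, -0.0046, 0.0002]
[-0.0019, -0.0047, 0.0002]
```

Request:
drive_tool(commands=[{"linear": [0, 0, 0], "dr": [0, 0, 0], "jaw": 1}, {"linear": [0, 0, 0], "dr": [0, 0, 0], "jaw": 1}, {"linear": [0, 0, 0], "dr": [0, 0, 0], "jaw": 1}])

```text
clock: 12.95
tcp_pos: [0.4741, -0.0895, 0.1876]
orientation: [3.104, 0.361, 0.018]
contact_force: [1.7, -1.6, -3.2]
grip_width: 0.0213
```

```bash
python3 -c "
from h import *
plan2(1,3,r=.0765,z=.187);print(monitor.get_obs()['joints'],monitor.get_obs()['moment'])
im=viewer.grab_frame('top')[165:255,185:325]
cv2.imwrite('pics/t18.png',cv2.resize(im[:,:,::-1],None,fx=5.6,fy=5.6,interpolation=cv2.INTER_CUBIC))
im=viewer.grab_frame('wrist')
cv2.imwrite('pics/w18.png',im[:,:,::-1])
"
```

```text
t 12.950 r 0.0780 ang -127.9 z 0.1876  Frad 0.23 Ftan(against cw) 2.33 Fz -3.24 w 0.0213
turn total deg [ 1.0072 -0.5557 -0.5003]
[-0.0026, -0.0044, 0.0001]
[ 0.4558  0.24   -0.4653  2.0356  0.1577  0.8831 -1.4362] [-0.2747 -0.4252 -0.0379]
```

View pics/t18.png

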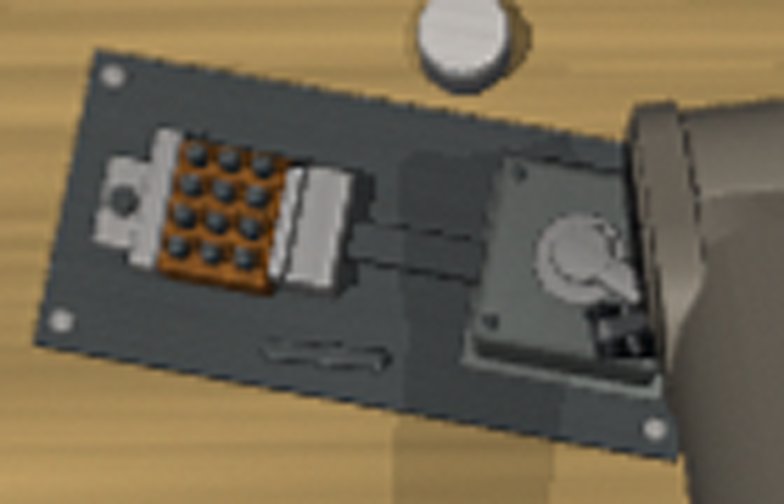

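View pics/w18.png

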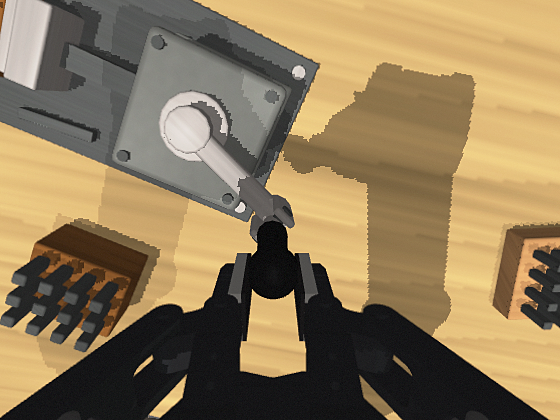

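Request:
drive_tool(commands=[{"linear": [0, 0, 0], "dr": [0, 0, 0], "jaw": 0.8}, {"linear": [0, 0, 0], "dr": [0, 0, 0], "jaw": 0.6}, {"linear": [0, 0, 0], "dr": [0, 0, 0], "jaw": 0.4}, {"linear": [0, 0, 0], "dr": [0, 0, 0], "jaw": 0.4}])

```text
clock: 13.55
tcp_pos: [0.4732, -0.0887, 0.1878]
orientation: [3.105, 0.362, 0.016]
contact_force: [0.6, -0.2, -0.1]
grip_width: 0.0512
```

```bash
python3 -c "
from h import *
pol()
c=viewer.calibration('wrist')
im=viewer.grab_frame('wrist')
cv2.imwrite('pics/w19.png',im[:,:,::-1])
print(proj(c,[[*(HUB+.077*np.array([np.cos(a),np.sin(a)])),.202] for a in np.radians([-124,-127,-130])]))
"
```

```text
t 13.550 r 0.0779 ang -128.8 z 0.1878  Frad -0.21 Ftan(against cw) 0.58 Fz -0.11 w 0.0512
[[283.8586 275.4288]
 [277.0618 280.6763]
 [270.0384 285.5596]]
```

View pics/w19.png

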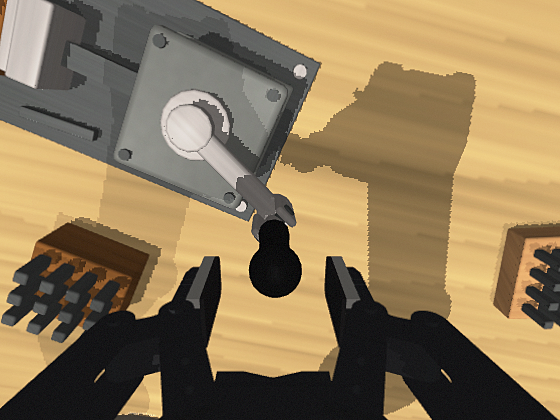

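Request:
drive_tool(commands=[{"linear": [0, 0, -0.03], "dr": [0, 0, 0], "jaw": 0.4}, {"linear": [0, 0, -0.03], "dr": [0, 0, 0], "jaw": 0.4}, {"linear": [-0.01, 0, 0], "dr": [0, 0, -10], "jaw": 1}, {"linear": [-0.01, 0, 0], "dr": [0, 0, -10], "jaw": 1}, {"linear": [-0.005, 0, 0], "dr": [0, 0, -10], "jaw": 1}, {"linear": [0, 0, 0], "dr": [0, 0, -8], "jaw": 1}, {"linear": [0, 0, 0], "dr": [0, 0, 0], "jaw": 1}])

```text
clock: 14.48
tcp_pos: [0.4482, -0.0965, 0.25]
orientation: [2.802, 1.381, 0.006]
contact_force: [-0.8, -0.1, 1.0]
grip_width: -0.0001
```

```bash
python3 -c "
from h import *
import pickle
pol()
a=np.radians(-128);u=np.array([np.cos(a),np.sin(a)])
go([*(HUB+.110*u),.192],(-u[1],u[0]))
c=viewer.calibration('wrist')
im=viewer.grab_frame('wrist');pickle.dump(c,open('w20.pkl','wb'))
cv2.imwrite('pics/w20.png',im[:,:,::-1])
"
```

```text
t 14.475 r 0.1007 ang -137.1 z 0.2500  Frad 0.71 Ftan(against cw) -0.49 Fz 0.98 w -0.0001
t 14.475 tcp [ 0.4482 -0.0965  0.25  ] shift(tool) [-0.0105  0.0149  0.0583] F [-0.8494 -0.1258  0.9768] w -6.808808144033855e-05
turn deg [1.0202 0.2593 0.497 ]
```

View pics/w20.png

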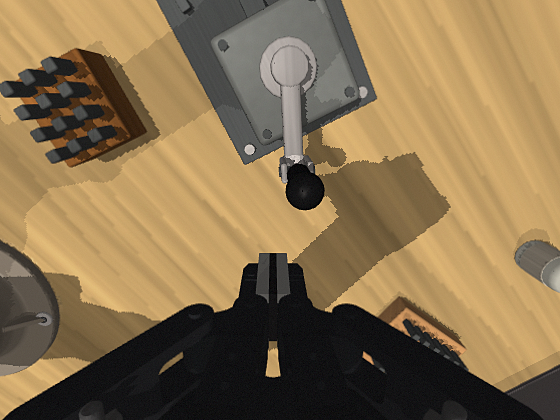

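```bash
python3 -c "
from h import *
import pickle
c=pickle.load(open('w20.pkl','rb'))
b=atz(c,[(305,191)],.202)[0];p=atz(c,[(297,168)],.150)[0];h=atz(c,[(291,68)],.127)[0]
bm=atz(c,[(224,45),(350,91),(267,134)],.097);print('hubbolt',(bm[1]+bm[0])/2*0+ (atz(c,[(224,45)],.097)[0]+bm[1])/2, bm)
for n,q in(('ball',b),('lug',p),('cap',h)):print(n,q)
d=b[:2]-h[:2];print('ball rel cap',np.hypot(*d),np.degrees(np.arctan2(d[1],d[0])));d=p[:2]-h[:2];print('lug rel cap',np.hypot(*d),np.degrees(np.arctan2(d[1],d[0])))
"
```

```text
hubbolt [ 0.5227 -0.0241  0.097 ] [[ 0.4912  0.0223  0.097 ]
 [ 0.5542 -0.0705  0.097 ]
 [ 0.4754 -0.0557  0.097 ]]
ball [ 0.4801 -0.0874  0.202 ]
lug [ 0.4816 -0.0849  0.15  ]
cap [ 0.5217 -0.0254  0.127 ]
ball rel cap 0.0746652054683261 -123.85243900571271
lug rel cap 0.07176103478233711 -123.98917225284578
```

```bash
sed -i 's/^HUB=.*/HUB=np.array([.522,-.025])/' h.py; cat >> h.py <<'E'
A=np.radians(-124);U=np.array([np.cos(A),np.sin(A)])
def gs(s,z): return go([*(HUB+s*U),z],(-U[1],U[0]))
E
python3 -c "
from h import *
gs(.106,.195)"
```

```text
t 14.525 tcp [ 0.4482 -0.0965  0.25  ] shift(tool) [-0.0038  0.0205  0.0554] F [-0.1536  0.277   0.2551] w 0.00021962602097557796
turn deg [ 1.0067  0.298  -3.5823]
```

Request:
drive_tool(commands=[{"linear": [-0.004, 0.0205, 0], "dr": [1, 0.3, -3.6], "jaw": 1}, {"linear": [0, 0, 0.02], "dr": [0, 0, 0], "jaw": 1}, {"linear": [0, 0, 0.02], "dr": [0, 0, 0], "jaw": 1}, {"linear": [0, 0, 0.014], "dr": [0, 0, 0], "jaw": 1}, {"linear": [0, 0, 0], "dr": [0, 0, 0], "jaw": 1}])

```text
clock: 15.15
tcp_pos: [0.4632, -0.1122, 0.1953]
orientation: [2.781, 1.461, 0.001]
contact_force: [0.7, -0.3, 0.1]
grip_width: -0.0001
```

```bash
python3 -c "
from h import *
gs(.106,.195)
im=viewer.grab_frame('wrist')
cv2.imwrite('pics/w21.png',im[:,:,::-1])
"
```

```text
t 15.15 tcp [ 0.4632 -0.1122  0.1953] shift(tool) [-0.0008 -0.      0.0003] F [ 0.6584 -0.3328  0.0907] w -5.6312706910601086e-05
turn deg [ 0.0346 -0.0381 -0.5712]
```

View pics/w21.png

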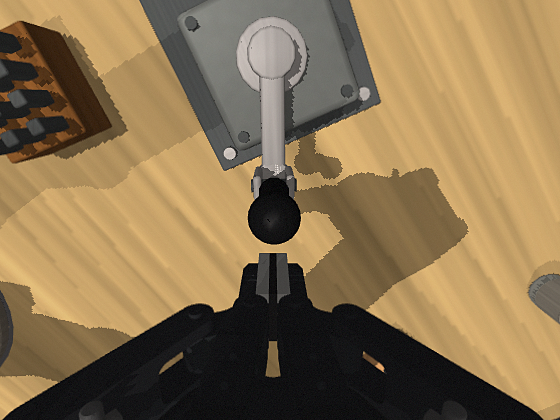

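Request:
drive_tool(commands=[{"linear": [0.008, 0, 0.001], "dr": [0, 0, 0], "jaw": 1}, {"linear": [0.008, 0, 0.0005], "dr": [0, 0, 0], "jaw": 1}, {"linear": [0.008, 0, 0.0005], "dr": [0, 0, 0], "jaw": 1}, {"linear": [0.008, 0, 0.001], "dr": [0, 0, 0], "jaw": 1}])

```text
clock: 15.7
tcp_pos: [0.4837, -0.0847, 0.1946]
orientation: [2.779, 1.458, 0.005]
contact_force: [0.2, -0.7, -0.8]
grip_width: -0.0002
```

```bash
python3 -c "
from h import *
gs(.062,.187)
im=viewer.grab_frame('wrist')
cv2.imwrite('pics/w22.png',im[:,:,::-1])
"
```

```text
t 15.7 tcp [ 0.4837 -0.0847  0.1946] shift(tool) [ 0.0089 -0.0018  0.0076] F [ 0.1774 -0.6944 -0.7947] w -0.0001605586165210319
turn deg [ 0.253  -0.0625 -0.6452]
```

View pics/w22.png

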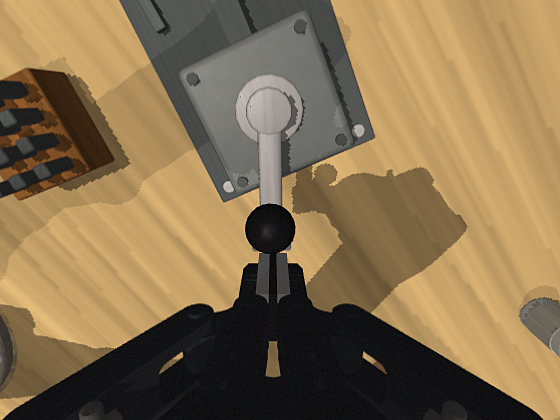

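Folding works: the ball at (270,228) is in front of the fingers and in line with the arm.

Request:
drive_tool(commands=[{"linear": [0.008, -0.001, 0.003], "dr": [0, 0, 0], "jaw": 1}, {"linear": [0.007, 0, 0.004], "dr": [0, 0, 0], "jaw": 1}, {"linear": [0.006, 0, 0.004], "dr": [0, 0, 0], "jaw": 1}, {"linear": [0.005, 0, 0.004], "dr": [0, 0, 0], "jaw": 1}])

```text
clock: 16.25
tcp_pos: [0.4993, -0.0603, 0.1786]
orientation: [2.779, 1.459, 0.006]
contact_force: [-1.0, -1.4, 0.3]
grip_width: 0.0003
```

```bash
python3 -c "
from h import *
gs(.045,.170)
im=viewer.grab_frame('wrist')
cv2.imwrite('pics/w23.png',im[:,:,::-1])
"
```

```text
t 16.25 tcp [ 0.4993 -0.0603  0.1786] shift(tool) [-0.0031 -0.0009  0.0086] F [-0.9944 -1.4436  0.2854] w 0.0002853622942823078
turn deg [ 0.2584 -0.1088 -0.5871]
```

View pics/w23.png

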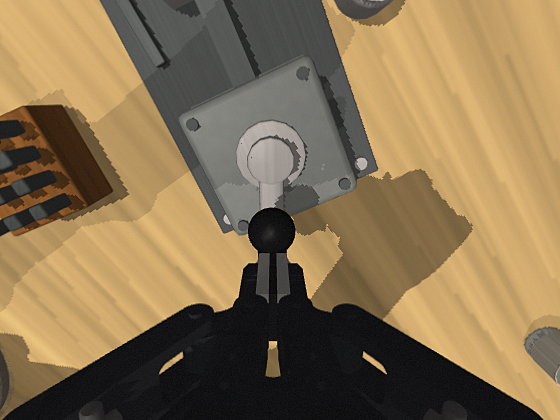

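Request:
drive_tool(commands=[{"linear": [0, 0, 0.008], "dr": [0, 0, 0], "jaw": 1}, {"linear": [0, 0, 0.008], "dr": [0, 0, 0], "jaw": 1}, {"linear": [0, 0, 0.006], "dr": [0, 0, 0], "jaw": 1}])

```text
clock: 16.68
tcp_pos: [0.5005, -0.059, 0.1553]
orientation: [2.778, 1.46, 0.01]
contact_force: [0.6, 0.7, 1.6]
grip_width: -0.0004
```

```bash
python3 -c "
from h import *
gs(.042,.152)
im=viewer.grab_frame('wrist')
cv2.imwrite('pics/w24.png',im[:,:,::-1])
"
```

```text
t 16.675 tcp [ 0.5005 -0.059   0.1553] shift(tool) [-0.0018 -0.0012  0.0033] F [0.6233 0.7492 1.6376] w -0.0004117119103606713
turn deg [ 0.3114 -0.2446 -0.5406]
```

View pics/w24.png

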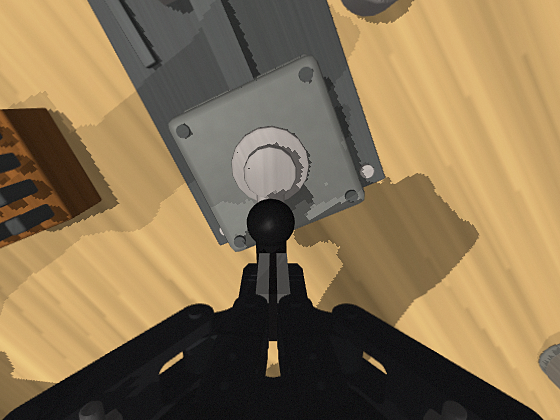

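Now I'll press down gently until the end stop resists.

Request:
drive_tool(commands=[{"linear": [0, 0, 0.003], "dr": [0, 0, 0], "jaw": 1}, {"linear": [0, 0, 0.003], "dr": [0, 0, 0], "jaw": 1}])

```text
clock: 16.98
tcp_pos: [0.5026, -0.0597, 0.1508]
orientation: [2.776, 1.459, 0.014]
contact_force: [-3.6, -4.0, 25.9]
grip_width: 0.0002
```

```bash
python3 -c "
from h import *
gs(.042,.152)"
```

```text
t 16.975 tcp [ 0.5026 -0.0597  0.1508] shift(tool) [-0.0024 -0.0032 -0.0013] F [-3.6387 -4.0107 25.9388] w 0.00016095841883617267
turn deg [ 0.5325 -0.2941 -0.5611]
```

Request:
drive_tool(commands=[{"linear": [0, 0, -0.02], "dr": [0, 0, 0], "jaw": 1}, {"linear": [-0.01, 0, -0.04], "dr": [0, 0, 0], "jaw": 1}, {"linear": [-0.02, 0, -0.03], "dr": [0, 0, 0], "jaw": 1}, {"linear": [-0.02, 0, 0], "dr": [0, 0, 0], "jaw": 1}, {"linear": [0, 0, 0], "dr": [0, 0, 0], "jaw": 1}])

```text
clock: 17.6
tcp_pos: [0.4721, -0.1029, 0.2432]
orientation: [2.775, 1.457, 0.012]
contact_force: [0.4, 0.1, -0.6]
grip_width: -0.0001
```

```bash
python3 -c "
from h import *
import pickle
pol()
c=viewer.calibration('wrist')
im=viewer.grab_frame('wrist');pickle.dump(c,open('w25.pkl','wb'))
cv2.imwrite('pics/w25.png',im[:,:,::-1])
im=viewer.grab_frame('top')[165:255,185:325]
cv2.imwrite('pics/t25.png',cv2.resize(im[:,:,::-1],None,fx=5.6,fy=5.6,interpolation=cv2.INTER_CUBIC))
im=viewer.grab_frame('scene')[150:290,220:410]
cv2.imwrite('pics/s25.png',cv2.resize(im[:,:,::-1],None,fx=4,fy=4,interpolation=cv2.INTER_CUBIC))
"
```

```text
t 17.600 r 0.0925 ang -122.6 z 0.2432  Frad -0.32 Ftan(against cw) 0.27 Fz -0.65 w -0.0001
```

View pics/w25.png

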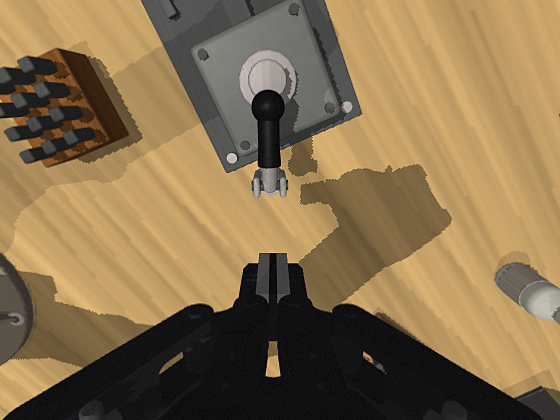

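View pics/t25.png

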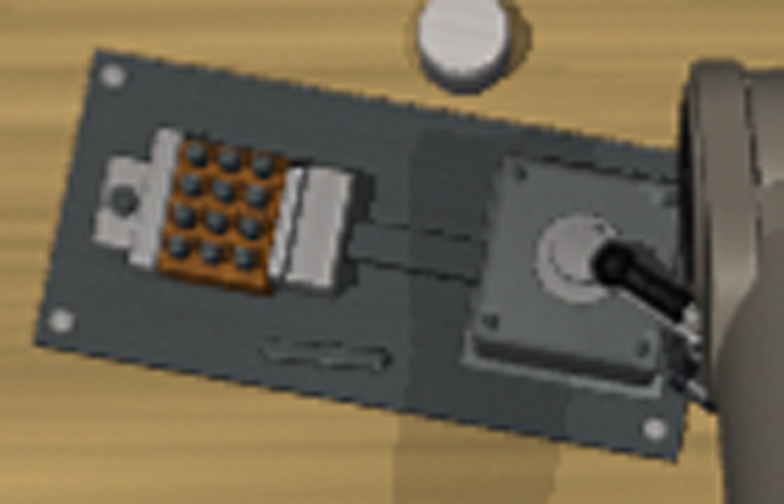

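View pics/s25.png

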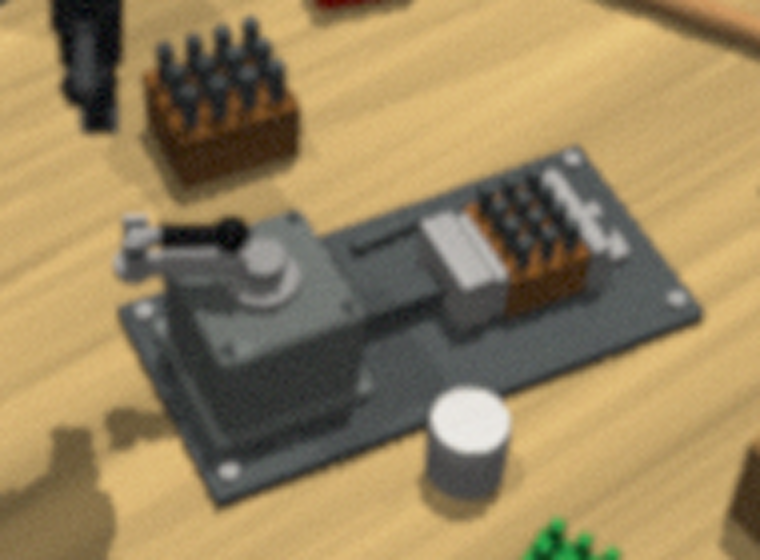

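```bash
python3 -c "
from h import *
import pickle
c=pickle.load(open('w25.pkl','rb'))
b=atz(c,[(267,105)],.144)[0];p=atz(c,[(269,184)],.150)[0];h=HUB
for q in(b,p):
  d=q[:2]-h;print(q,np.hypot(*d),np.degrees(np.arctan2(d[1],d[0])))
d=p-b;print(np.degrees(np.arctan2(d[1],d[0])))
# triangulate ball from scene + wrist
cs=viewer.calibration('scene');A=[];B=[]
for cc,uv in((c,(267,105)),(cs,(220+232/4,150+234/4))):
  o,dd=ray(cc,[uv]);dd=dd[0]/np.linalg.norm(dd[0]);P=np.eye(3)-np.outer(dd,dd);A.append(P);B.append(P@o)
print('ball tri',np.linalg.lstsq(np.vstack(A),np.hstack(B),rcond=None)[0])
"
```

```text
[ 0.512 -0.038  0.144] 0.01638469805893274 -127.53719480287208
[ 0.481  -0.0852  0.15  ] 0.07282058577255117 -124.23597670755876
-123.27863410586505
ball tri [ 0.5124 -0.0374  0.1402]
```

```bash
python3 -c "
from h import *
job.hand_in();o=monitor.get_obs();print(o['clock'],o['contact_force'])"
```

```text
the job is handed in; nothing more can be done
the job is handed in; nothing more can be done
```

The handle was swung up, the crank turned clockwise until the block was clamped against the stop, and the handle folded back down. I then let go, raised the arm clear and handed in at about 17.8 s. No verdict is reported, so the results below are my own checks.

- **Clamping force:** I estimate 25–29 N, but this was never measured directly. The push at the handle rose from about 9.0 N running free to 14.0 N, and the crank turned about 0.17 rad after the first contact. The narrowing gap at the pad's spring agreed, giving about 24 N a little before the last step. When I relaxed the push, the tool drifted back about 1°, so the true force could be a few newtons lower.
- **Handle:** It was pressed onto its end stop with 26 N on the shank top at 151 mm. The cameras then put the ball at about 140 mm, against 144 mm when folded, so it is flat within measuring error.
- **Crank:** Its angle after folding was -124.2°, against -124.0° before, so folding did not loosen the clamp.
- **Block and surroundings:** The last pictures show the block flat against the stop and centred on the pad. The loose punch and the tin look unmoved. I did not check the rack, ink, hammer and case separately.
- **Robot:** Its last force reading was below 1 N, with nothing touching it.
- **Disagreement:** My first hub position was about 1–3 mm off, which showed up as sideways and vertical forces of up to 13 N on the tool while cranking. I re-estimated it partway through and again before folding.

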